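# Load a parts bin into the sloping pick rack and push it up to its spring catch

## Task

Take the small narrow parts bin from the bench and set it down gently, flat in the low end of the empty lane of the sloping rack, with its low scoop front facing down the slope. Then push it up the lane, under the cross bar, until the spring catch in the lane's side snaps into the bin's notch, like the bin in the lane beside it, and let go. Leave the other things on the bench where they are.

Things in the scene. Friction and masses are not known exactly. Their poses are not given: they have to be found in the camera images.
- bin: Loose narrow open bin, grey plastic: 110 mm long (x), 60 wide (y), 48 high, about 0.2 kg, upright on the bench within 0.6 rad of yaw 0. Origin: centre of underside. +x: high back end, which goes up the slope; -x: low scoop front. Side walls 3 mm thick, 48 mm high from x = -33 to 55 mm: grip across the 60 mm. Lowest 16 mm: solid plinth, tapered at the +x corners. Small parts inside are fixed.
- bin_front (a point): Centre of the bin's flat scoop front outside face (the face is 60 mm wide, from the underside to 32 mm up); this point lies at x = -55, y = 0, z = 16 mm in the bin's frame.
- lane: Empty lane: aluminium channel sloping up at 24 deg away from the robot. Origin: on the floor's surface, centre line, low end, 105 mm above the bench. x up the slope, y to the left, z square to the floor. Cross lip 5 mm high at x = 24 to 30 mm. Side guides 15 mm high along the whole lane: inside 63 mm wide over the lowest 8 mm, flaring above to 73 mm at their tops (about 80 mm outside). End stop: face at x = 252 mm, 30 high.
- bin_notch (a point): Mouth of the bin's +y side notch, at x = 0, y = 30, z = 7 mm in the bin's frame: 16 mm long, 7 mm deep, in the plinth, where the catch snaps in. The -y side has the same.
- lane_load (a point): Point on the lane's floor surface at lane x = 90, y = 0, z = 0 mm: where the bin's origin goes when laid in the low end. The lane is slick: a bin let go there slides down and rests against the lip, its origin at x = 85 mm and its front face at x = 30 mm; it slides back to it from higher up unless latched.
- lane_latched (a point): Point on the lane's floor surface at lane x = 195, y = 0, z = 0 mm: where the bin's origin is when latched (from 192 mm, hanging on the catch, to 197 mm, against the end stop). The bin's front face is then at lane x = 137 to 142 mm; push it to 140 or more and then let go.
- bar (a point): Centre of the cross bar over the lane, at lane x = 222, y = 0, z = 66 mm: 12 mm square, spanning the whole rack, its underside 60 mm over the lane's floor, so a bin cannot be put straight into its latched place.
- catch (a joint): Spring catch: steel nose 10 mm across in the lane's +y wall at lane x = 195 mm, 1.5 to 7.5 mm above the floor. 0 = sprung out, 6 mm into the channel; the passing bin pushes it back up to about 0.006 m, then it snaps to 0 in the notch. Pushing the bin past it takes roughly 3 to 12 N in all.
- rack: The rack's fixed frame: steel plate 260 x 300 x 10 mm with two lanes 60 mm left and right of its centre, one empty, the other holding an identical bin, latched and fixed; bar posts at its left and right edges. Origin: centre of underside; x as the lanes run, away from the robot.
- wide_tray: Bystander: loose square grey tray, 100 x 90 mm, 40 mm high; origin centre of underside. Leave alone.
- tape_roll: Bystander: cardboard ring lying flat, 90 mm across, 45 mm high; origin centre of underside. Leave alone.
- cleaner: Bystander: white bottle 72 mm across, 170 mm high, standing far back; origin centre of underside. Leave alone.
- spool: Bystander: filament spool lying flat, 180 mm across, 58 mm high, to the left of the rack; origin centre of underside. Leave alone.
Not all that is in view belongs to the job. Leave any red look-alike of the bin alone.

How it is judged:
On the way:
1. the bin lies flat in the low end of the empty lane, scoop front down the slope, still well below the catch (y of bin in the frame of lane between -0.006 and 0.006 m and z of bin in the frame of lane between -0.003 and 0.006 m and angle between the z axis of bin and the z axis of lane, either way round below 0.08 rad and x of bin in the frame of lane between 0.045 and 0.125 m and x of bin_front in the frame of lane below 0.075 m), for 0.2 s.
At the end, for the whole second after the job is handed in: The bin lies flat in the lane (within 6 mm of the floor and 0.08 rad), scoop front down the slope, its centre between 190 and 201 mm up the lane and within 5 mm of the centre line, the catch sprung out into its notch (joint below 1.8 mm), at rest and let go (y of bin in the frame of lane between -0.005 and 0.005 m and z of bin in the frame of lane between -0.003 and 0.006 m and angle between the z axis of bin and the z axis of lane, either way round below 0.08 rad and x of bin in the frame of lane between 0.19 and 0.201 m and x of bin_front in the frame of lane below 0.148 m and value of joint catch below 0.0018 m and linear speed of bin below 0.01 m/s and contact force between bin and the fingers below 0.1 N); the robot touches nothing.
It fails at once if another thing on the bench (tray, tape roll, bottle, spool) is moved more than 30 mm (distance of any of wide_tray, tape_roll, cleaner, spool from where it was at the start of the episode above 0.03 m).
It fails at once if the bin is dropped or tumbles: it turns faster than 3 rad/s while the fingers do not hold it (contact force between bin and the fingers below 0.1 N and angular speed of bin above 3 rad/s).
It also fails if it takes over 51 s, if anything falls off the work surface, if the arm or the gripper's body presses on something with over 40 N, if the wrist force passes 120 N, or if a joint passes its speed limit or range.

## Robot

A 6-joint arm with a two-finger parallel gripper is mounted at the origin on the work surface. World frame = base frame: x ahead of the robot, y to its left, z up, the work surface at z = 0. Lengths are in m, angles in rad, forces in N, time in s.
With the tool pointing down it reaches from about 0.35 to 0.775 m from the base axis. Payload 5.5 kg.
Tool frame: the origin (TCP) lies between the finger pads; the fingertips stand 19 mm ahead of it and the grasp point (between the pads) is the TCP; z points along the fingers, y is the direction in which the jaws open and shut (so a half turn about z gives the same grasp; the last joint's range is limited). The gripper opens to 85 mm and grips with 20 to 120 N. Pads are 22 mm wide; open, the fingers measure 114 mm over their backs; the gripper's body (76 mm by 85 mm) begins 54 mm behind the grasp point. The pads swing forward as they close: fully open they stand 13 mm farther back than shut.
Start: joints at [1.005, 0.313, 0.046, 1.304, 0, 1.431], TCP at [0.238, 0.524, 0.221] pointing down, gripper open.
Joint ranges: [-2.76, 2.76], [-0.86, 1.69], [-1.03, 1.26], [-2.2, 2.34], [-1.47, 1.5], [-3.14, 3.14]. Speed limits (rad/s): [2.57, 2.57, 3.14, 3.14, 3.14, 3.14].

## Interface

Orientations are given as a unit quaternion [w, x, y, z].
In Python, from workcell import get_state, cams, workorder gives the robot as it stands.
- The arm moves only by the tool play_rows, never from a script. Its argument "series" is text: rows parted by semicolons, each of 7 numbers parted by spaces: the opening in per cent of the stroke, from 0 (shut) to 100 (fully open), then the shift along the tool's x, y, z in cm, then the turn, a rotation vector about the tool's x, y, z in degrees. A call has 1 to 12 rows; each row shifts and turns the commanded pose from where the row before left it, along the tool's axes as they then stand; what a row does not reach is not made up. A row lasts 1/8 s, in which the tool goes at most 62.5 mm and 10.7 degrees, less where a joint would pass 70% of its speed; a pose out of reach is approached as far as the arm can. A call with a gripper value outside its range is refused whole. The fingers move at their own pace and stop on an object; "newtons" is the grip in N (left out, the last holds). Time passes only in rows, so rows that do not move let the fingers close. It gives the time, the measured TCP pose, the force and the opening at its end, in the units of the state.
- get_state(): the state, without advancing time (a new reading comes with each control period).
- cams.read_camera(name): name is "scene" or "side" or "wrist"; returns the picture (420x560x3 uint8, red, green, blue); there is no depth.
- cams.get_calibration(name): a dict with "fx", "fy", "cx", "cy" (pixels), "rvec" (rotation vector, rad) and "tvec" (3), from world to camera coordinates, as OpenCV has them. Camera axes: x right, y down, z forward; pixel columns grow to the right and rows downward; lengths in m; the calibration is good to about 2 mm. A picture is of the moment at which its call begins: read the wrist's pose just before it. get_calibration takes no time and is no camera call; for the wrist camera it gives the pose at the moment of the call.
- workorder.hand_in(): hands the job in, once; it reports no verdict.
The state is a dict: "clock": time; "joint_pos": joint angles; "qvel": joint speeds; "tau": joint torques, N m; "tcp_pos": TCP position; "orientation": TCP orientation; "wrist_force": force on the tool from outside, world axes, zero at the start; "ft_torque": the same for the moment, N m; "finger_gap": finger opening in m.
Only numpy, scipy, OpenCV 4.12 (cv2) and the standard library are available. Lean on these libraries where they do the work, as an engineer would, in place of code of your own. Each camera call takes 0.05 s, during which the arm holds its last target.

## Working session

There is one attempt and no reset: what is moved stays moved. The work goes in short steps, Python scripts to look and compute and a tool call to move; the robot and the scene stay as the last step left them, time stands still between calls to the robot, and variables do not carry over. Pictures are saved under pics/ and viewed, and the job is handed in when it is done.

Besides the shell and the picture viewer there is one more tool, called after ">>>" as a command line: name --argument value ..., lists and objects as JSON in quotes. play_rows: Moves the arm, as the interface text tells. Its arguments: {"type":"object","properties":{"series":{"type":"string"},"newtons":{"type":"number"}},"required":["series"]}

```bash
mkdir -p pics; ls
python3 - <<'E'
from workcell import get_state, cams
import cv2
print(get_state())
for n in ("scene","side","wrist"):
    im=cams.read_camera(n); cv2.imwrite(f"pics/{n}0.png",im[:,:,::-1]); print(n,cams.get_calibration(n))
E
```

```text
pics
{'clock': 0.0, 'joint_pos': array([1.00543190e+00, 3.13988807e-01, 4.49433197e-02, 1.30356639e+00,
       1.08166072e-05, 1.43117949e+00]), 'qvel': array([ 0.00296952, -0.00070009,  0.00122054, -0.00208335, -0.00084283,
        0.00154631]), 'tau': array([-1.64059045e-03, -4.80637872e+01,  2.98527592e+01,  1.95406924e-02,
       -3.73120167e-05,  1.04773662e-05]), 'tcp_pos': array([0.23720266, 0.52320962, 0.22000088]), 'orientation': array([-3.18472024e-04,  2.11269611e-01,  9.77427403e-01, -8.50092096e-04]), 'wrist_force': array([-0.60688715,  0.92827424, -0.65897819]), 'ft_torque': array([-0.0048867 ,  0.03699798,  0.0169494 ]), 'finger_gap': 0.0850958363321901}
scene {'fx': 435.370718980265, 'fy': 435.370718980265, 'cx': 280.92599577099304, 'cy': 215.42133707787283, 'rvec': array([ 2.34428352,  0.63390821, -0.21728771]), 'tvec': array([-0.47443303, -0.05360733,  1.48657021])}
side {'fx': 470.33499860802027, 'fy': 470.33499860802027, 'cx': 284.30518254794924, 'cy': 207.6054626263666, 'rvec': array([ 2.1518708 ,  0.70502928, -0.3724571 ]), 'tvec': array([-0.45027619, -0.01039762,  1.94494322])}
wrist {'fx': 370.5089082256572, 'fy': 370.5089082256572, 'cx': 270.5134782974528, 'cy': 208.9789966884936, 'rvec': array([-2.42621637, -1.56668406, -0.22615558]), 'tvec': array([-0.57399549, -0.03834292,  0.37937374])}
```

View pics/scene0.png

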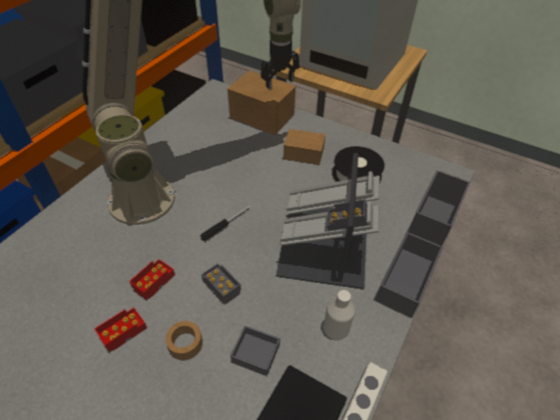

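View pics/side0.png

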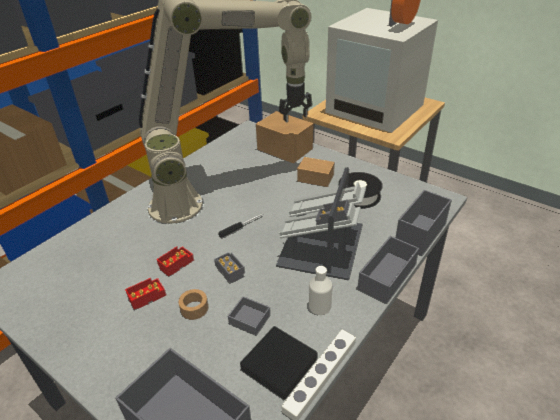

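View pics/wrist0.png

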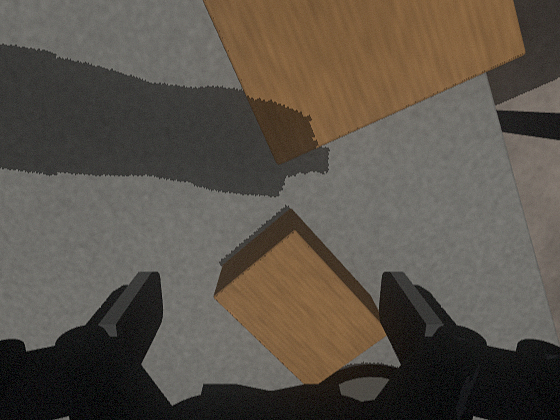

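Run:
```python
import cv2
a=cv2.imread("pics/scene0.png"); b=cv2.imread("pics/side0.png")
cv2.imwrite("pics/c1.png",cv2.resize(a[140:300,260:400],None,fx=5,fy=5,interpolation=cv2.INTER_CUBIC)[:,:800][:600+200][:800])
c=cv2.resize(a[140:290,190:390],None,fx=4,fy=4,interpolation=cv2.INTER_CUBIC);cv2.imwrite("pics/c1.png",c)
c=cv2.resize(b[160:285,210:380],None,fx=4.7,fy=4.7,interpolation=cv2.INTER_CUBIC);cv2.imwrite("pics/c2.png",c)
c=cv2.resize(a[255:310,190:255],None,fx=10,fy=10,interpolation=cv2.INTER_CUBIC);cv2.imwrite("pics/c3.png",c)
```

```text
(no output)
```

View pics/c1.png

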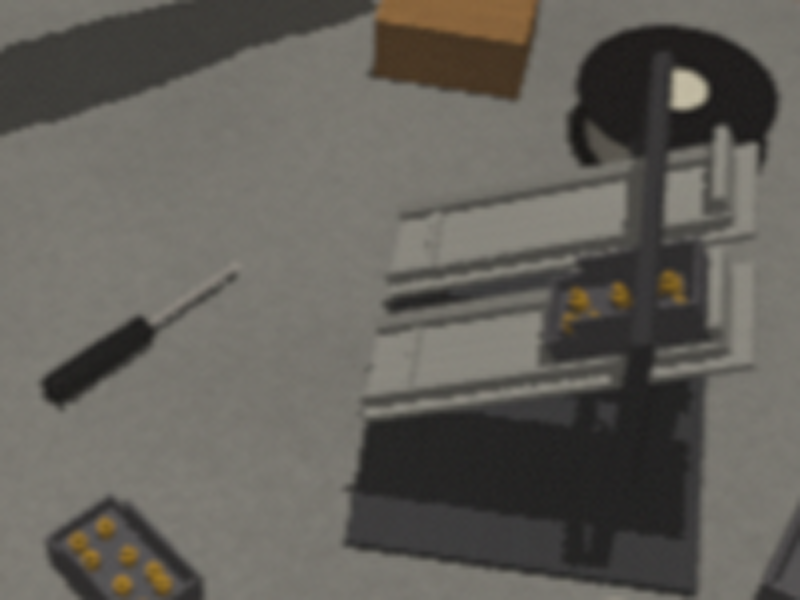

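View pics/c2.png

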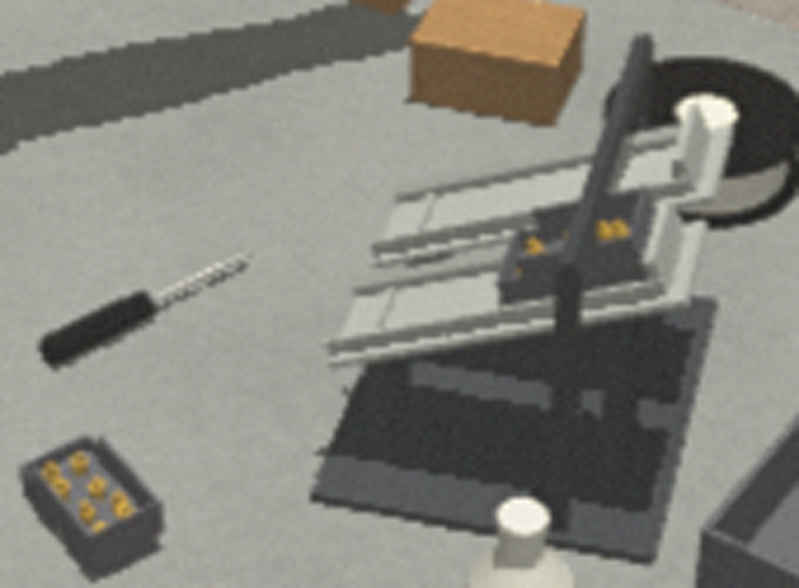

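View pics/c3.png

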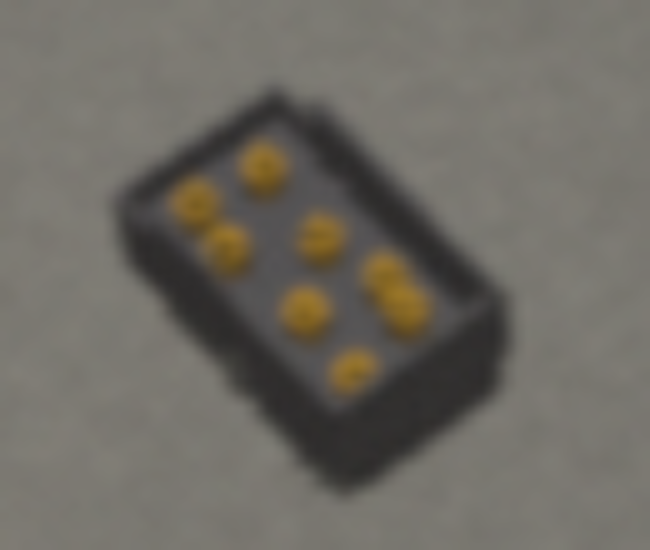

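```bash
cat > h.py <<'E'
import numpy as np, cv2
from scipy.spatial.transform import Rotation as R
from scipy.optimize import least_squares
def KRt(c):
    K=np.array([[c['fx'],0,c['cx']],[0,c['fy'],c['cy']],[0,0,1]]);return K,cv2.Rodrigues(np.array(c['rvec'],float))[0],np.array(c['tvec'],float)
def proj(c,P):
    K,r,t=KRt(c);P=np.atleast_2d(P);q=(P@r.T+t)@K.T;return q[:,:2]/q[:,2:]
def ray(c,uv,z):
    K,r,t=KRt(c);o=-r.T@t;d=r.T@np.linalg.inv(K)@np.array([uv[0],uv[1],1.]);return o+d*(z-o[2])/d[2]
def lanepose(p): # x,y,yaw of lane origin, z .105
    return R.from_euler('ZY',[p[2],-np.deg2rad(24)]).as_matrix(),np.array([p[0],p[1],.105])
def lane(p,L):
    r,t=lanepose(p);return np.atleast_2d(L)@r.T+t
E
python3 - <<'E'
from h import *
from workcell import cams
s=cams.get_calibration('scene');d=cams.get_calibration('side')
for n,u,z in [('bl',(239.7,285),.048),('br',(224.5,296),.048),('fl',(217.5,264.7),.048),('fr',(202.2,275.5),.048)]: print(n,ray(s,u,z))
C1=lambda x,y:(190+x/4,140+y/4); C2=lambda x,y:(210+x/4.7,160+y/4.7)
for n,c,u,z in [('lowL',s,C1(400,213),.105),('lowR',s,C1(388,278),.105),('lowL',d,C2(398,198),.105),('lowR',d,C2(375,247),.105),('r lowL',s,C1(378,330),.105),('rlowR',s,C1(365,408),.105)]: print(n,ray(c,u,z))
for n,u in [('plate',(345,545)),('p',(695,593))]: print(ray(s,C1(*u),.01))
for n,u in [('plate',(312,498)),('p',(655,560))]: print(ray(d,C2(*u),.01))
for u in [(184,340),(256,350)]:print(ray(s,u,.04))
E
```

```text
bl [ 0.49420761 -0.13956512  0.048     ]
br [ 0.47793691 -0.18990797  0.048     ]
fl [ 0.40129311 -0.11480645  0.048     ]
fr [ 0.38570682 -0.16705145  0.048     ]
lowL [0.46631932 0.19468131 0.105     ]
lowR [0.4921451  0.12948282 0.105     ]
lowL [0.47193765 0.19068384 0.105     ]
lowR [0.49401782 0.12968331 0.105     ]
r lowL [0.51133324 0.08024578 0.105     ]
rlowR [0.53952981 0.01177155 0.105     ]
[ 0.55480152 -0.04093795  0.01      ]
[0.7929772  0.05181784 0.01      ]
[ 0.56092733 -0.04245207  0.01      ]
[0.79897423 0.05178295 0.01      ]
[ 0.45951948 -0.34450011  0.04      ]
[ 0.63198173 -0.27455018  0.04      ]
```

```bash
cat >> h.py <<'E'
def tool(s):
    q=s['orientation'];return R.from_quat([q[1],q[2],q[3],q[0]]).as_matrix(),np.array(s['tcp_pos'])
def go(s,Rt,pt):
    """delta in tool frame: cm shift, then rotvec deg"""
    r,p=tool(s);return np.round(r.T@(pt-p)*100,2),np.round(np.rad2deg(R.from_matrix(r.T@Rt).as_rotvec()),2)
def down(yaw,pitch=0):
    """tool y along yaw+90deg, tool x toward -lane x; pitch=lane slope"""
    z=R.from_euler('ZY',[yaw,-pitch]).as_matrix()
    return np.column_stack([-z[:,0],z[:,1],-z[:,2]])
E
python3 - <<'E'
from h import *
from workcell import cams,get_state
s=get_state();w=cams.get_calibration('wrist')
K,r,t=KRt(w);rt,p=tool(s);o=-r.T@t
print('cam in tool',rt.T@(o-p)); print('cam axes in tool',(rt.T@r.T).round(3))
print(go(s,down(.38),np.array([.52,.18,.33])))
print(go(s,down(-.26),np.array([.40,-.153,.28])))
E
```

```text
cam in tool [ 7.25827289e-02 -1.33292969e-04 -1.53002156e-01]
cam axes in tool [[ 0.001 -0.958 -0.286]
 [ 1.     0.002 -0.   ]
 [ 0.001 -0.286  0.958]]
(array([-39.93, -19.6 , -10.96]), array([-7.000e-02, -4.000e-02, -4.617e+01]))
(array([-42.75, -54.88,  -5.91]), array([-0.08, -0.02, -9.5 ]))
```

>>> play_rows --series "100 -3 -1.5 -2.8 0 0 0;100 -5 -2.5 -2.7 0 0 0;100 -5 -2.5 -2.7 0 0 0;100 -5 -2.5 -2.7 0 0 0;100 -5 -2.5 0 0 0 0;100 -5 -2.5 0 0 0 0;100 -5 -2.5 0 0 0 0;100 -4 -2 0 0 0 0;100 -3 -1 0 0 0 0;100 0 0 0 0 0 0"

```text
clock: 1.4
tcp_pos: [0.5225, 0.1791, 0.3289]
orientation: [-0.001, 0.213, 0.977, -0.0]
wrist_force: [-0.8, -0.4, -0.2]
finger_gap: 0.0855
```

>>> play_rows --series "100 0 0 0 0 0 -9;100 0 0 0 0 0 -9;100 0 0 0 0 0 -9;100 0 0 0 0 0 -9;100 0 0 0 0 0 -9;100 0 0 0 0 0 0;100 0 0 0 0 0 0;100 0 0 0 0 0 0"

```text
clock: 2.4
tcp_pos: [0.5211, 0.1811, 0.3299]
orientation: [-0.0, -0.178, 0.984, 0.0]
wrist_force: [-0.6, 0.4, -1.0]
finger_gap: 0.0854
```

Run:
```python
from h import *
from workcell import cams,get_state
import json
s=get_state();w=cams.get_calibration('wrist');im=cams.read_camera('wrist')
print(s['clock'],s['tcp_pos'],s['orientation'],s['joint_pos'])
cv2.imwrite('pics/w1.png',im[:,:,::-1]);json.dump({k:(v.tolist() if hasattr(v,'tolist') else v) for k,v in w.items()},open('w1.json','w'))
```

```text
2.4 [0.52107841 0.18108466 0.3299162 ] [-4.57013318e-06 -1.78307108e-01  9.83974884e-01  5.63005337e-05] [ 1.88865280e-01  2.63939294e-01  2.43628851e-01  1.55049394e+00
  1.12683621e-04 -1.69666161e-01]
```

View pics/w1.png

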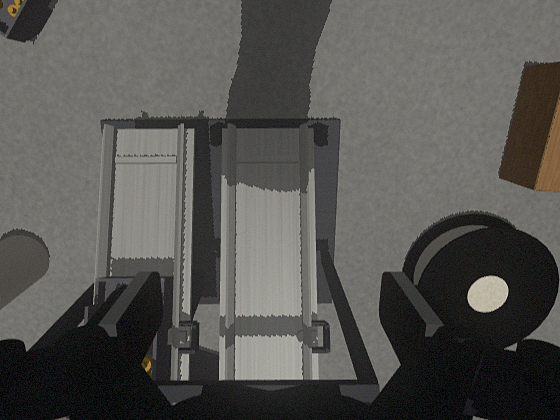

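Run:
```python
import cv2
a=cv2.imread("pics/w1.png")
cv2.imwrite("pics/c4.png",cv2.resize(a[105:205,200:340],None,fx=5.5,fy=5.5,interpolation=cv2.INTER_CUBIC))
cv2.imwrite("pics/c5.png",cv2.resize(a[280:390,200:340],None,fx=5,fy=5,interpolation=cv2.INTER_CUBIC))
```

```text
(no output)
```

View pics/c4.png

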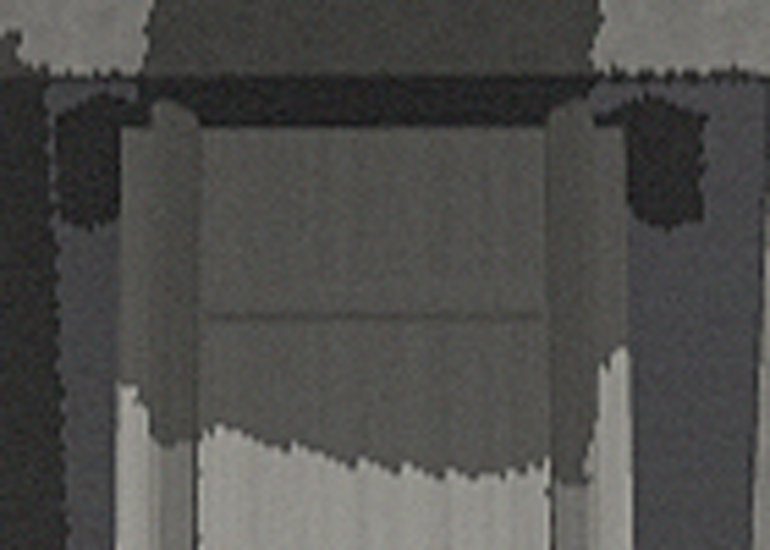

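View pics/c5.png

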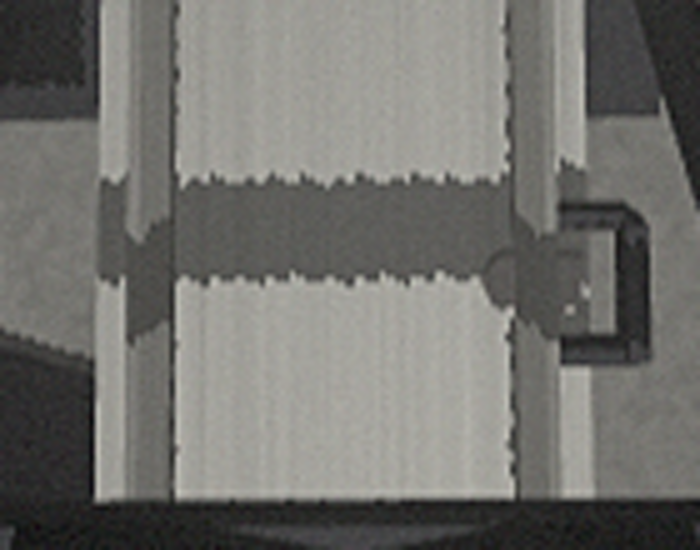

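```bash
cat > fitlane.py <<'E'
from h import *
import json
w=json.load(open('w1.json'))
pts=[((0,-31.5,0),(236.4,128.1)),((0,31.5,0),(299.6,128.1))]
def lat(p,y,z,u,v):
    q=proj(w,lane(p,np.array([[0.,y,z],[250,y,z]])/1000)); d=q[1]-q[0]; n=np.array([-d[1],d[0]])/np.linalg.norm(d); return (np.array([u,v])-q[0])@n
def res(p):
    r=[]
    for L,uv in pts: r+=list((proj(w,lane(p,np.array(L)/1000))[0]-uv))
    for y,u in((-31.5,235.0),(31.5,302.6)): r.append(lat(p,y,4,u,360.))
    q=proj(w,lane(p,[[.195,.0255,.0075]]))[0]; r.append(q[1]-335.6)
    return r
f=least_squares(res,[.48,.16,.38]);print(f.x,np.round(f.fun,2))
for L in [(24,0,5),(30,0,5),(30,0,0),(0,-40,0),(0,-40,15),(0,36.5,15),(0,-36.5,15)]: print(L,(proj(w,lane(f.x,np.array(L)/1000))[0]).round(1))
print(lane(f.x,[[.09,0,0],[.195,0,0]]))
E
python3 fitlane.py
```

```text
[0.48173374 0.16331951 0.36340863] [ 0.31  1.5   0.09  1.29 -0.88  0.51 -2.96]
(24, 0, 5) [268.2 151.4]
(30, 0, 5) [268.2 157.4]
(30, 0, 0) [268.3 158.7]
(0, -40, 0) [228.2 129.6]
(0, -40, 15) [226.4 124.3]
(0, 36.5, 15) [306.1 124. ]
(0, -36.5, 15) [230.1 124.3]
[[0.55858316 0.19254529 0.1416063 ]
 [0.6482408  0.22664205 0.18431365]]
```

```bash
sed -i "s/    for L,uv in pts: .*/    for L,uv in pts: r.append(lat(p,L[1],L[2],*uv))\n    r.append(proj(w,lane(p,[[.03,0,.0025]]))[0][1]-162.6)/" fitlane.py; python3 fitlane.py
python3 - <<'E'
from h import *
from workcell import cams,get_state
s=get_state()
print(go(s,down(-.26),np.array([.42,-.153,.28])))
E
```

```text
[0.4854746  0.16447887 0.36561276] [ 0.23 -0.31 -0.61 -0.5   0.58  0.68]
(24, 0, 5) [268.  155.4]
(30, 0, 5) [268.  161.3]
(30, 0, 0) [268.1 162.6]
(0, -40, 0) [228.1 133.7]
(0, -40, 15) [226.3 128.5]
(0, 36.5, 15) [305.7 128.1]
(0, -36.5, 15) [229.9 128.5]
[[0.56225941 0.19387397 0.1416063 ]
 [0.65184168 0.22816826 0.18431365]]
(array([ 21.2 , -27.73,   4.99]), array([1.000e-02, 0.000e+00, 3.545e+01]))
```

>>> play_rows --series "100 2 -3 0 0 0 8;100 2.5 -5 0 0 0 9;100 1.5 -5.5 0 0 0 9;100 0.5 -6 0 0 0 9;100 -0.5 -6 1.5 0 0 0;100 -0.5 -6 1.5 0 0 0;100 -0.5 -3 2 0 0 0;100 0 0 0 0 0 0;100 0 0 0 0 0 0"

```text
clock: 3.58
tcp_pos: [0.4547, -0.1722, 0.2803]
orientation: [0.0, 0.126, 0.992, 0.0]
wrist_force: [0.7, 0.3, 0.8]
finger_gap: 0.0853
```

```bash
cat > pic.py <<'E'
import sys,json
from h import *
from workcell import cams,get_state
n=sys.argv[1];cam=sys.argv[2] if len(sys.argv)>2 else 'wrist'
s=get_state();w=cams.get_calibration(cam);im=cams.read_camera(cam)
print(s['clock'],s['tcp_pos'],s['orientation'],s['wrist_force'],s['finger_gap'])
cv2.imwrite(f'pics/{n}.png',im[:,:,::-1]);json.dump({k:(v.tolist() if hasattr(v,'tolist') else v) for k,v in w.items()},open(f'{n}.json','w'))
E
python3 pic.py w2
```

```text
3.575 [ 0.45471216 -0.17223358  0.28025442] [5.49990468e-05 1.25581504e-01 9.92083275e-01 2.42745836e-04] [0.72980241 0.31823752 0.82719592] 0.08532559429675542
```

View pics/w2.png

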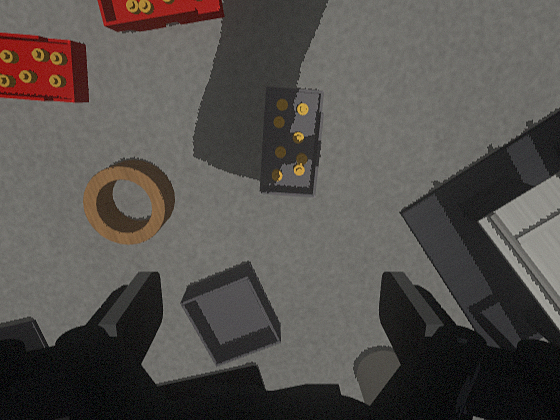

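Run:
```python
import cv2
a=cv2.imread("pics/w2.png")
c=cv2.resize(a[75:205,245:335],None,fx=4.6,fy=4.6,interpolation=cv2.INTER_CUBIC)
cv2.imwrite("pics/c6.png",cv2.convertScaleAbs(c,alpha=1.8,beta=10))
```

```text
(no output)
```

View pics/c6.png

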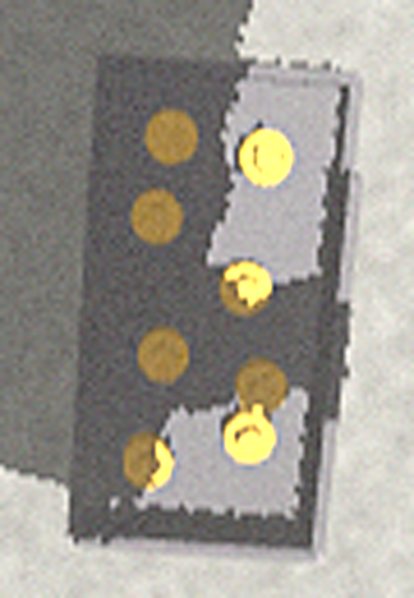

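```bash
cat > fitbin.py <<'E'
from h import *
import json
w=json.load(open('w2.json'))
px=np.array([(70,540),(322,560),(100,60),(358,75)])/4.6+[245,75]
L=np.array([(55,-30,48),(55,30,48),(-55,-30,32),(-55,30,32)])/1000
P=lambda p:L@R.from_euler('z',p[2]).as_matrix().T+[p[0],p[1],0]
f=least_squares(lambda p:(proj(w,P(p))-px).ravel(),[.44,-.153,-.26]);print(f.x,f.fun.round(1))
from workcell import get_state
x,y,a=f.x
s=get_state()
c=np.array([x,y,0])+.0*np.array([np.cos(a),np.sin(a),0])
for z in (.15,.040): print(go(s,down(a),c+[0,0,z]))
E
python3 fitbin.py
```

```text
[ 0.43360994 -0.14471335 -0.31346157] [-0.6  1.7  0.3  0.7 -0.8 -1.3  1.1 -0.7]
(array([ 2.76,  2.1 , 13.06]), array([0.01, 0.05, 3.59]))
(array([ 2.77,  2.1 , 24.06]), array([0.01, 0.05, 3.59]))
```

>>> play_rows --series "100 1.5 1.1 4 0 0 3.6;100 1.3 1 4.5 0 0 0;100 0 0 4.5 0 0 0;100 0 0 0 0 0 0;100 0 0 0 0 0 0"

```text
clock: 4.25
tcp_pos: [0.435, -0.1447, 0.1519]
orientation: [0.001, 0.156, 0.988, -0.0]
wrist_force: [-0.0, -0.2, 0.0]
finger_gap: 0.0854
```

```bash
python3 pic.py w3
python3 - <<'E'
import cv2
a=cv2.imread("pics/w3.png")
cv2.imwrite("pics/c7.png",cv2.convertScaleAbs(cv2.resize(a,None,fx=1.42,fy=1.42),alpha=1.5))
E
```

```text
4.25 [ 0.43503371 -0.14468077  0.15188344] [ 1.24973513e-03  1.55804325e-01  9.87787085e-01 -3.52645037e-04] [-0.0433383  -0.17908491  0.00225802] 0.08539020671650013
```

View pics/c7.png

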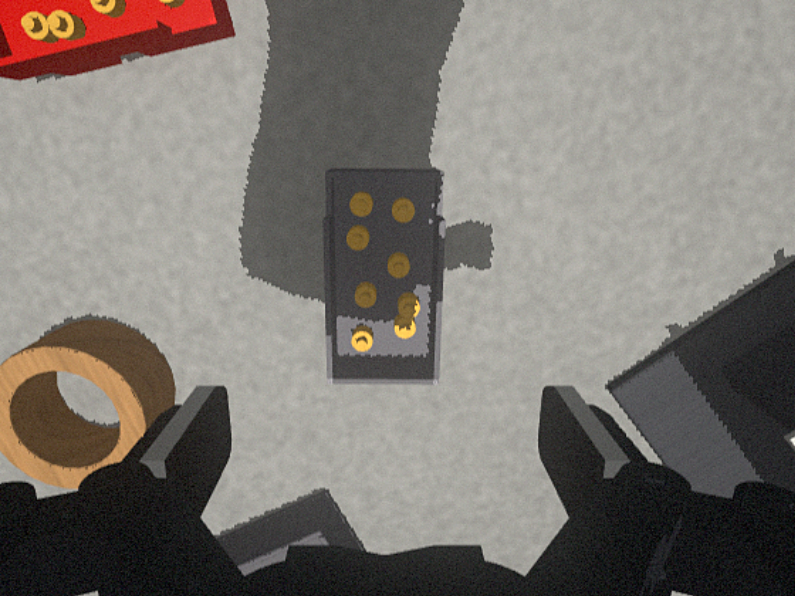

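```bash
sed -i "s/w2.json/w3.json/; s/^px=.*/px=np.array([(331,382),(438,383),(328,169),(441,170)])\/1.42/" fitbin.py
cat >> fitbin.py <<'E'
t=ray(w,(68/1.42,410/1.42),.045);print('tape',t, 'in bin',R.from_euler('z',-a).apply(t-[x,y,0]))
E
python3 fitbin.py
```

```text
[ 0.43245079 -0.14394393 -0.31311684] [-1.9  0.2  1.6 -0.4 -1.9  0.5  2.2 -0.1]
(array([0.33, 0.02, 0.23]), array([-0.04,  0.22, -0.01]))
(array([ 0.37,  0.03, 11.23]), array([-0.04,  0.22, -0.01]))
tape [ 0.44875017 -0.33264213  0.045     ] in bin [ 0.07363072 -0.17450271  0.045     ]
```

>>> play_rows --series "100 0.35 0 4 0 0 0;100 0 0 4 0 0 0;100 0 0 3 0 0 0;100 0 0 0 0 0 0;0 0 0 0 0 0 0;0 0 0 0 0 0 0;0 0 0 0 0 0 0;0 0 0 0 0 0 0" --newtons 30

```text
clock: 5.3
tcp_pos: [0.4307, -0.1438, 0.0404]
orientation: [0.0, 0.156, 0.988, -0.0]
wrist_force: [-0.1, 0.5, 0.6]
finger_gap: 0.0126
```

```bash
python3 pic.py w4;python3 pic.py s4 side; python3 pic.py e4 scene;python3 - <<'E'
import cv2
a=cv2.imread("pics/s4.png")[190:300,180:300];b=cv2.imread("pics/e4.png")[220:330,160:280]
cv2.imwrite("pics/c8.png",cv2.convertScaleAbs(cv2.resize(cv2.hconcat([a,b]),None,fx=3.3,fy=3.3,interpolation=cv2.INTER_CUBIC),alpha=1.5))
E
```

```text
5.3 [ 0.43068718 -0.14376131  0.04043232] [ 4.97820415e-04  1.56393288e-01  9.87694728e-01 -1.26279592e-04] [-0.14362722  0.45583282  0.60350771] 0.012590601307476955
5.35 [ 0.43049508 -0.143701    0.04023017] [ 2.86914277e-04  1.56389084e-01  9.87695483e-01 -6.85101069e-05] [-0.47545545 -0.45366281  0.27303104] 0.004675533563853933
5.4 [ 0.43041949 -0.14364217  0.04009478] [ 1.70791446e-04  1.56409037e-01  9.87692353e-01 -7.22583274e-06] [ 0.20732937 -0.35393289 -0.31401652] 0.0001670037790681033
```

View pics/w4.png

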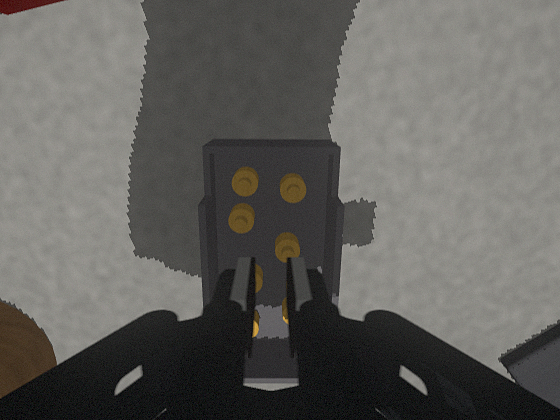

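View pics/c8.png

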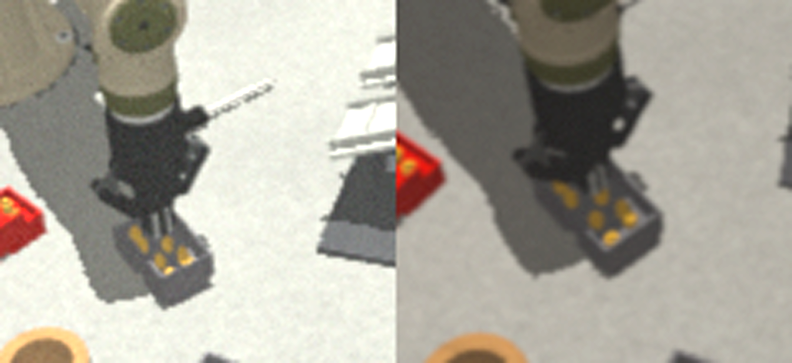

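```bash
python3 pic.py w5;python3 -c "
import cv2
a=cv2.imread('pics/w5.png')[120:420,130:430]
cv2.imwrite('pics/c9.png',cv2.convertScaleAbs(cv2.resize(a,None,fx=2,fy=2,interpolation=cv2.INTER_CUBIC),alpha=2.2))
a=cv2.imread('pics/s4.png')[215:290,200:260]
b=cv2.imread('pics/e4.png')[245:310,190:250]
cv2.imwrite('pics/c10.png',cv2.convertScaleAbs(cv2.resize(a,None,fx=8,fy=8,interpolation=cv2.INTER_CUBIC),alpha=2))"
```

```text
5.45 [ 0.43034485 -0.14360778  0.03998585] [7.87374190e-05 1.56421605e-01 9.87690373e-01 4.51979885e-05] [-0.11902596 -0.67491402  1.46348661] -4.3975425776295926e-05
```

View pics/c9.png

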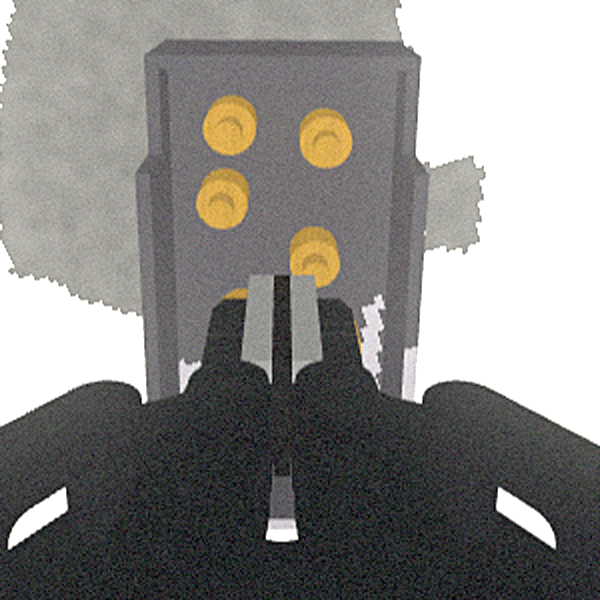

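View pics/c10.png

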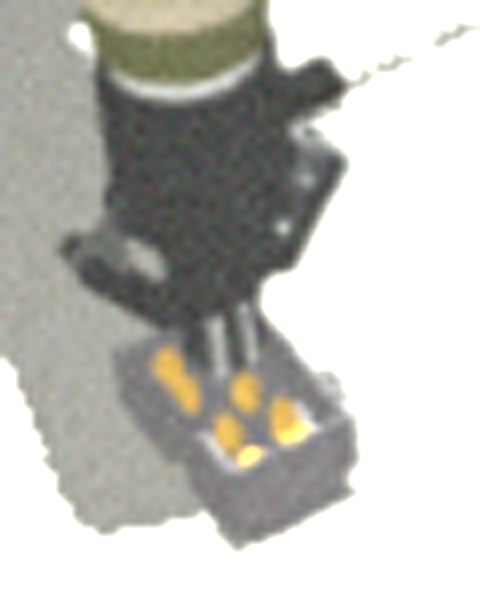

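Run:
```python
from h import *
from workcell import cams,get_state
s=get_state();r,p=tool(s)
for z in (-.03,-.015,0,.019):
    P=[p+r@[x,0,z] for x in(-.011,.011)]
    print(z,[ (proj(cams.get_calibration(n),P)).round(1).tolist() for n in('side','wrist')], ((proj(cams.get_calibration('side'),P)-[200,215])*8).round().tolist())
```

```text
-0.03 [[[229.0, 256.6], [225.8, 253.0]], [[270.8, 326.4], [270.9, 274.2]]] [[232.0, 333.0], [207.0, 304.0]]
-0.015 [[[229.4, 259.8], [226.2, 256.2]], [[270.8, 305.4], [270.9, 257.3]]] [[235.0, 358.0], [210.0, 329.0]]
0 [[[229.8, 262.9], [226.7, 259.3]], [[270.8, 287.9], [270.9, 243.4]]] [[239.0, 383.0], [213.0, 354.0]]
0.019 [[[230.4, 266.8], [227.2, 263.2]], [[270.8, 269.7], [270.9, 228.9]]] [[243.0, 415.0], [218.0, 385.0]]
```

>>> play_rows --series "100 0 0 0 0 0 0;100 0 0 0 0 0 0;100 0 0 0 0 0 0;100 0 0 0 0 0 0;100 0 0 0 0 0 0"

```text
clock: 6.12
tcp_pos: [0.4303, -0.1436, 0.0399]
orientation: [0.0, 0.156, 0.988, 0.0]
wrist_force: [-0.1, 0.5, 0.4]
finger_gap: 0.0852
```

```bash
python3 pic.py w6;python3 pic.py s6 side;python3 pic.py e6 scene; python3 -c "
import cv2
a=cv2.imread('pics/w6.png')[120:420,130:430]
a=cv2.imread('pics/w6.png')
cv2.imwrite('pics/c11.png',cv2.convertScaleAbs(cv2.resize(a,None,fx=1.4,fy=1.4,interpolation=cv2.INTER_CUBIC),alpha=2.2))
a=cv2.imread('pics/s6.png')[210:290,190:270]
b=cv2.imread('pics/e6.png')[235:315,180:260]
cv2.imwrite('pics/c12.png',cv2.convertScaleAbs(cv2.resize(cv2.hconcat([a,b]),None,fx=5,fy=5,interpolation=cv2.INTER_CUBIC),alpha=2))"
```

```text
6.125 [ 0.43034104 -0.14360737  0.03987176] [2.11929705e-05 1.56397691e-01 9.87694164e-01 3.14493173e-05] [-0.07051148  0.46320067  0.35295352] 0.08516648351745425
6.175 [ 0.43036613 -0.14361294  0.03989515] [5.07791071e-05 1.56393774e-01 9.87694783e-01 3.30339814e-05] [-0.06956121  0.25594746  0.4412428 ] 0.08562602858282856
6.225 [ 0.43032975 -0.14360772  0.03988126] [1.54372714e-05 1.56431713e-01 9.87688775e-01 4.55485367e-05] [-0.67033605  0.02399053 -0.37935864] 0.08554696768442252
```

View pics/c11.png

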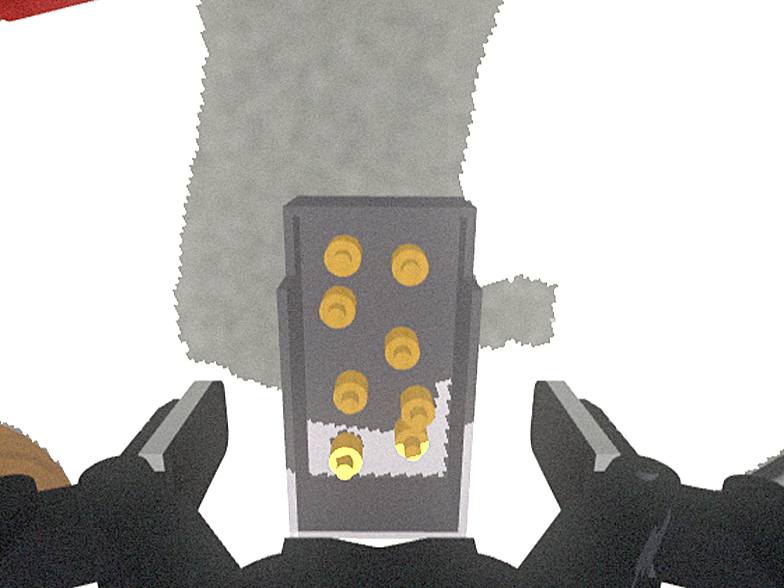

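View pics/c12.png

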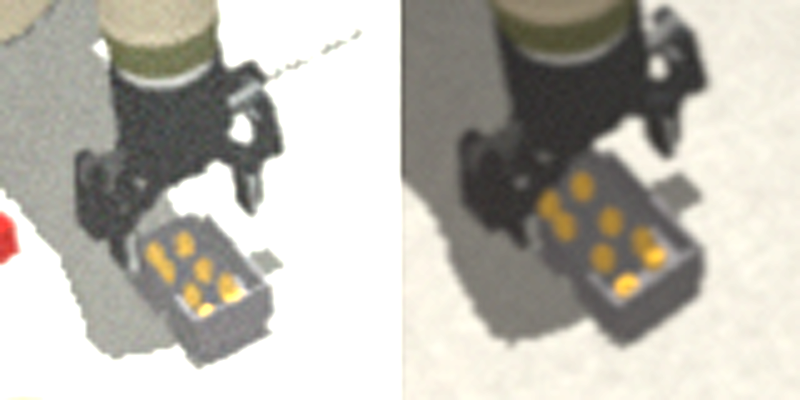

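```bash
cat >> h.py <<'E'
def tri(c1,u1,c2,u2):
    def P(c):
        K,r,t=KRt(c);return K@np.c_[r,t]
    q=cv2.triangulatePoints(P(c1),P(c2),np.array(u1,float).reshape(2,1),np.array(u2,float).reshape(2,1))[:,0];return q[:3]/q[3]
E
python3 - <<'E'
from h import *
from workcell import cams,get_state
s=get_state();r,p=tool(s);a=cams.get_calibration('side');b=cams.get_calibration('scene')
for u,v in [((240.4,252.4),(234.4,266.4)),((215.4,264.4),(205.6,284))]:
    q=tri(a,u,b,v);print(q,r.T@(q-p))
for u in [(156,272),(387,272)]: # intersect wrist ray with planes
    for z in (.05,.065,.08): 
        q=ray(cams.get_calibration('wrist'),u,z);print(z,r.T@(q-p))
E
```

```text
[ 0.45254327 -0.10258669  0.061733  ] [-0.00846452  0.04586492 -0.0218468 ]
[ 0.40858969 -0.18357712  0.04399743] [ 0.00831735 -0.04474482 -0.00412217]
0.05 [ 0.00193082 -0.04871309 -0.01012519]
0.065 [ 0.0093478  -0.04361059 -0.02512461]
0.08 [ 0.01676478 -0.0385081  -0.04012403]
0.05 [ 0.00210852  0.04923745 -0.01011343]
0.065 [ 0.00950684  0.04405742 -0.02511409]
0.08 [ 0.01690517  0.03887739 -0.04011474]
```

>>> play_rows --series "100 0 0 1.5 0 0 0;100 0 0 1.5 0 0 0;100 0 0 0.8 0 0 0;100 0 0 0 0 0 0;100 0 0 0 0 0 0"

```text
clock: 6.9
tcp_pos: [0.4306, -0.1438, 0.0023]
orientation: [0.0, 0.156, 0.988, -0.0]
wrist_force: [-0.0, 0.8, 0.3]
finger_gap: 0.0854
```

```bash
python3 pic.py w7; python3 -c "
import cv2
a=cv2.imread('pics/w7.png')
cv2.imwrite('pics/c13.png',cv2.convertScaleAbs(cv2.resize(a,None,fx=1.4,fy=1.4,interpolation=cv2.INTER_CUBIC),alpha=2.2))"
```

```text
6.9 [ 0.43064125 -0.14376853  0.00225632] [ 2.68873480e-04  1.56387790e-01  9.87695693e-01 -6.12978314e-05] [-0.02463586  0.81898408  0.28050503] 0.08543134033345656
```

View pics/c13.png

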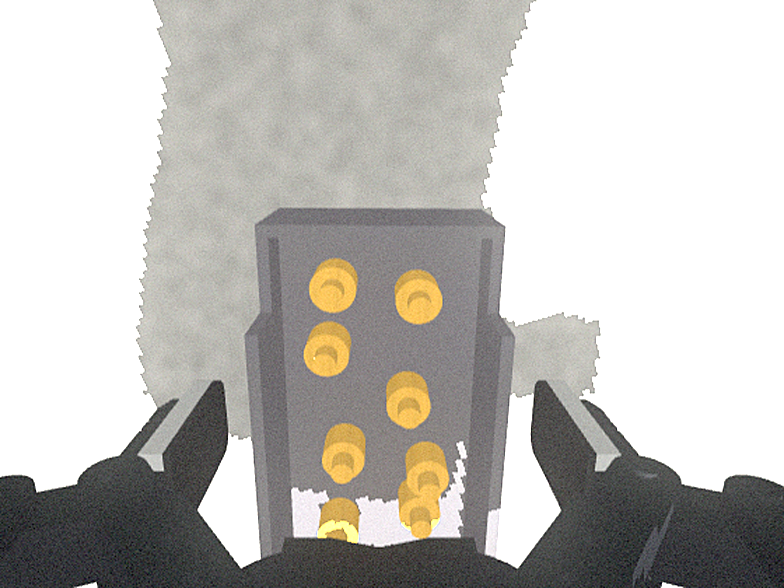

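>>> play_rows --series "0 0 0 0 0 0 0;0 0 0 0 0 0 0;0 0 0 0 0 0 0;0 0 0 0 0 0 0;0 0 0 0 0 0 0" --newtons 40

```text
clock: 7.58
tcp_pos: [0.4307, -0.1439, 0.0024]
orientation: [0.001, 0.156, 0.988, -0.0]
wrist_force: [-0.2, 0.6, 5.1]
finger_gap: 0.0593
```

```bash
python3 pic.py w8; python3 pic.py s8 side; python3 -c "
import cv2
a=cv2.imread('pics/w8.png')
cv2.imwrite('pics/c14.png',cv2.convertScaleAbs(cv2.resize(a,None,fx=1.4,fy=1.4,interpolation=cv2.INTER_CUBIC),alpha=2.2))"
```

```text
7.575 [ 0.43074994 -0.14386942  0.00241975] [ 5.08851368e-04  1.56422404e-01  9.87690103e-01 -1.83300767e-04] [-0.24696222  0.63148337  5.12492602] 0.059288017739499065
7.625 [ 0.43076037 -0.14386798  0.00241692] [ 5.14483290e-04  1.56429904e-01  9.87688911e-01 -1.88905622e-04] [-0.77853147  0.27175598  5.79998809] 0.05939042437195614
```

View pics/c14.png

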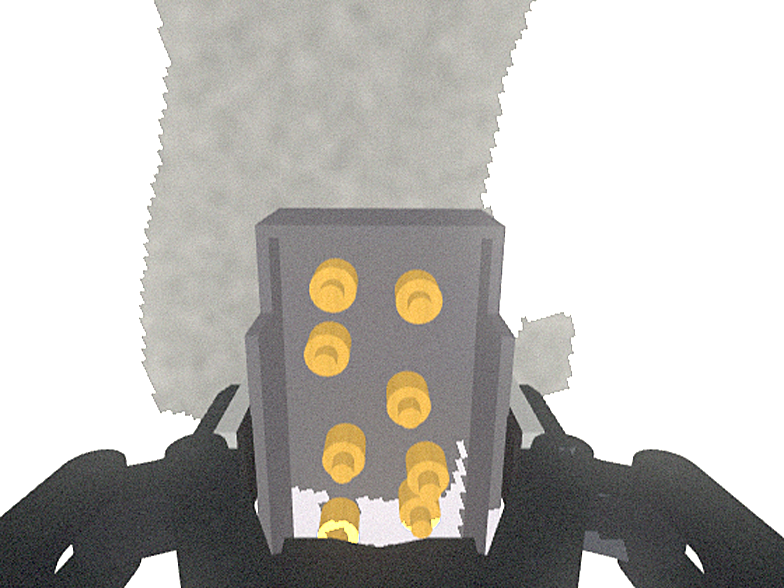

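```bash
cat > fitheld.py <<'E'
from h import *
import json
w=json.load(open('w8.json'))
from workcell import get_state
s=get_state();r,p=tool(s)
px=np.array([(256,226),(505,226),(246,335),(515,335),(278,209),(488,209)])/1.4
L=np.array([(-55,-30,32),(-55,30,32),(-33,-30,48),(-33,30,48),(-55,-30,0),(-55,30,0)])/1000
P=lambda q:L@R.from_euler('ZY',[q[2],q[4]]).as_matrix().T+[q[0],q[1],q[3]]
f=least_squares(lambda q:np.r_[(proj(w,P(q))-px).ravel(),q[3]*500,q[4]*60],[.43,-.144,-.313,0,0]);print(f.x,f.fun.round(1))
q=f.x
print('origin in tool',r.T@(np.array([q[0],q[1],q[3]])-p))
E
python3 fitheld.py
```

```text
[ 4.33402780e-01 -1.44289863e-01 -3.14340461e-01  1.84338222e-04
 -5.15315420e-03] [-0.1 -0.5  1.3 -0.2 -0.1  0.4  1.2  0.8  1.7 -0.5 -4.7 -0.2  0.1 -0.3]
origin in tool [-0.00266468  0.00040704  0.00222234]
```

>>> play_rows --series "0 0 0 -1 0 0 0;0 0 0 -3 0 0 0;0 0 0 -5 0 0 0;0 0 0 -5 0 0 0;0 0 0 -5 0 0 0;0 0 0 -3 0 0 0;0 0 0 -1 0 0 0;0 0 0 0 0 0 0"

```text
clock: 8.68
tcp_pos: [0.4302, -0.1435, 0.2316]
orientation: [-0.0, 0.156, 0.988, 0.0]
wrist_force: [-0.2, 0.8, -2.8]
finger_gap: 0.0594
```

```bash
cat > tgt.py <<'E'
import sys
from h import *
from workcell import get_state
LP=[.4847,.1644,.365]
def target(x,y,z): return down(LP[2],np.deg2rad(24)),lane(LP,np.array([[x,y,z]])/1000)[0]
if __name__=='__main__':
    s=get_state();r,p=tool(s);a=[float(v) for v in sys.argv[1:4]];Rt,pt=target(*a)
    print('clock',s['clock'],'force',s['wrist_force'].round(1),'gap',round(s['finger_gap'],4))
    print('TCP target',pt.round(4),'now',p.round(4)); print('now in lane mm',((p-lane(LP,[0,0,0])[0])@lanepose(LP)[0]*1000).round(1))
    print('shift cm, rot deg (shift first)',go(s,Rt,pt)); print('shift if rotate first',(Rt.T@(pt-p)*100).round(2))
E
python3 tgt.py 87.5 0 62
```

```text
clock 8.675 force [-0.2  0.8 -2.8] gap 0.0594
TCP target [0.5358 0.1839 0.1972] now [ 0.4302 -0.1435  0.2316]
now in lane mm [ -95.5 -268.2  181. ]
shift cm, rot deg (shift first) (array([ 0.07, 34.41,  3.44]), array([ -8.13, -23.07, -38.33]))
shift if rotate first [-18.3   26.82  11.9 ]
```

>>> play_rows --series "0 0 2 0 0 0 0;0 0 4 0 0 0 0;0 0 5 0 0 0 0;0 0 6 0 0 0 0;0 0 6 0 0 0 0;0 0 5.4 0 0 0 0;0 0 4 0 0 0 0;0 0 2 0 0 0 0;0 0 0 0 0 0 0"

```text
clock: 9.8
tcp_pos: [0.5359, 0.1841, 0.23]
orientation: [-0.001, 0.156, 0.988, -0.001]
wrist_force: [0.2, -0.8, -1.7]
finger_gap: 0.0594
```

>>> play_rows --series "0 0 0 0 -1.4 -3.8 -6.4;0 0 0 0 -1.4 -3.8 -6.4;0 0 0 0 -1.4 -3.8 -6.4;0 0 0 0 -1.3 -3.9 -6.4;0 0 0 0 -1.3 -3.9 -6.4;0 0 0 0 -1.3 -3.9 -6.3;0 0 0 0 0 0 0;0 0 0 0 0 0 0"

```text
clock: 10.8
tcp_pos: [0.5366, 0.1826, 0.2319]
orientation: [0.205, -0.175, 0.962, 0.038]
wrist_force: [0.7, -0.0, -1.1]
finger_gap: 0.0591
```

```bash
python3 tgt.py 87.5 0 32; python3 pic.py w9
```

```text
clock 10.8 force [ 0.7 -0.  -1.1] gap 0.0591
TCP target [0.5472 0.1883 0.1698] now [0.5366 0.1826 0.2319]
now in lane mm [101.8  -1.6  93.6]
shift cm, rot deg (shift first) (array([1.43, 0.16, 6.16]), array([-0.08,  0.02, -0.24]))
shift if rotate first [1.43 0.16 6.16]
10.8 [0.5365664  0.18255738 0.23193163] [ 0.20463801 -0.17534042  0.96227472  0.03750176] [ 0.73806013 -0.007216   -1.09980689] 0.05911132202495831
```

View pics/w9.png

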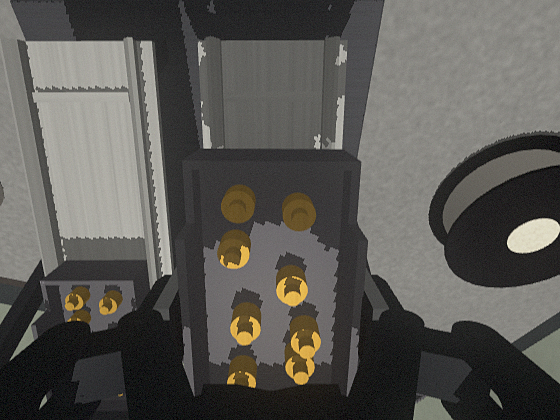

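>>> play_rows --series "0 0.7 0.1 2 0 0 0;0 0.7 0.1 2 0 0 0;0 0 0 1.5 0 0 0;0 0 0 0.7 0 0 0;0 0 0 0 0 0 0;0 0 0 0 0 0 0"

```text
clock: 11.6
tcp_pos: [0.5481, 0.19, 0.1704]
orientation: [0.206, -0.177, 0.962, 0.038]
wrist_force: [0.6, -0.9, -1.8]
finger_gap: 0.0595
```

```bash
python3 tgt.py 87.5 0 12; python3 pic.py w10; python3 pic.py s10 side; python3 pic.py e10 scene;  python3 -c "
import cv2
a=cv2.imread('pics/w10.png')
cv2.imwrite('pics/c15.png',cv2.convertScaleAbs(cv2.resize(a,None,fx=1.4,fy=1.4,interpolation=cv2.INTER_CUBIC),alpha=2.2))
a=cv2.imread('pics/s10.png')[150:270,250:380];b=cv2.imread('pics/e10.png')[150:270,260:390]
cv2.imwrite('pics/c16.png',cv2.convertScaleAbs(cv2.resize(cv2.hconcat([a,b]),None,fx=3,fy=3,interpolation=cv2.INTER_CUBIC),alpha=1.5))"
```

```text
clock 11.6 force [ 0.6 -0.9 -1.8] gap 0.0595
TCP target [0.5548 0.1912 0.1516] now [0.5481 0.19   0.1704]
now in lane mm [89.1  1.3 31.9]
shift cm, rot deg (shift first) (array([ 0.16, -0.13,  1.99]), array([-0.03,  0.14, -0.06]))
shift if rotate first [ 0.16 -0.13  1.99]
11.6 [0.54814615 0.18999583 0.17035636] [ 0.20566003 -0.17689713  0.96175958  0.03781355] [ 0.59975267 -0.85645884 -1.78381976] 0.05954439097935944
11.65 [0.54811914 0.18997177 0.17049605] [ 0.20581112 -0.1768928   0.96172854  0.03780129] [-0.1238671  -1.40583737 -1.76978544] 0.059450995393358366
11.7 [0.54805114 0.18994886 0.1704919 ] [ 0.2058284  -0.17689696  0.96172432  0.03779507] [ 0.98119659  0.18648601 -1.69814853] 0.05947173437245681
```

View pics/c15.png

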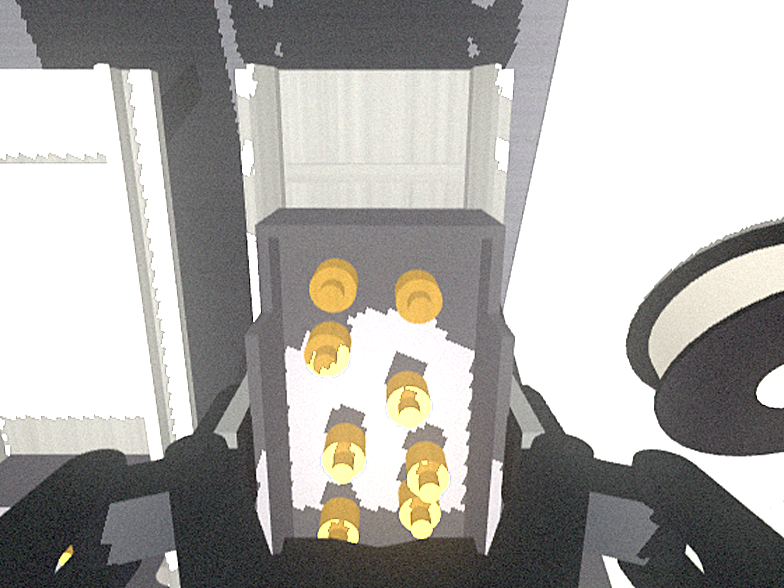

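View pics/c16.png

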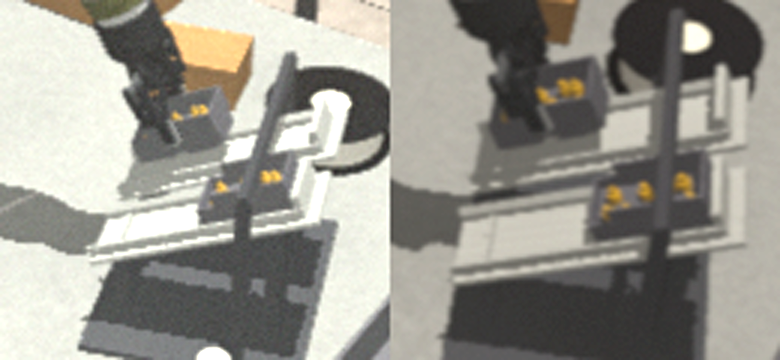

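```bash
python3 - <<'E'
from h import *
from tgt import LP
import json
w=json.load(open('w10.json'))
for L in [(0,-31.5,0),(0,31.5,0),(24,0,5),(30,0,5),(30,0,0),(35,-31.5,0),(35,31.5,0),(0,36.5,15),(0,-36.5,15)]: print(L,(proj(w,lane(LP,np.array(L)/1000))[0]*1.4).round(1))
E
python3 -c "
import cv2
a=cv2.imread('pics/w10.png')[40:160,160:380]
cv2.imwrite('pics/c17.png',cv2.resize(a,None,fx=3.6,fy=3.6,interpolation=cv2.INTER_CUBIC))"
```

```text
(0, -31.5, 0) [280.6  86.1]
(0, 31.5, 0) [470.2  86.3]
(24, 0, 5) [375.4 161.3]
(30, 0, 5) [375.4 179.5]
(30, 0, 0) [375.5 178.4]
(35, -31.5, 0) [285.9 192.9]
(35, 31.5, 0) [465.1 193. ]
(0, 36.5, 15) [494.9  81.7]
(0, -36.5, 15) [255.2  81.5]
```

View pics/c17.png

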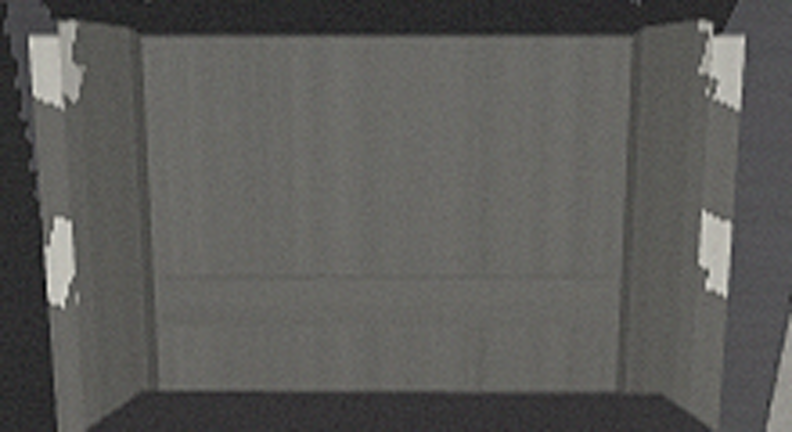

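>>> play_rows --series "0 0.15 -0.2 0.5 0 0 0;0 0 0 0.8 0 0 0;0 0 0 0.7 0 0 0;0 0 0 0 0 0 0;0 0 0 0 0 0 0"

```text
clock: 12.38
tcp_pos: [0.5547, 0.1905, 0.1506]
orientation: [0.205, -0.177, 0.962, 0.038]
wrist_force: [0.1, 0.3, -2.1]
finger_gap: 0.0594
```

```bash
python3 tgt.py 87.5 0 3; python3 pic.py w11; python3 -c "
import cv2
a=cv2.imread('pics/w11.png')
cv2.imwrite('pics/c18.png',cv2.convertScaleAbs(cv2.resize(a,None,fx=1.4,fy=1.4,interpolation=cv2.INTER_CUBIC),alpha=2))"
```

```text
clock 12.375 force [ 0.1  0.3 -2.1] gap 0.0594
TCP target [0.5582 0.1925 0.1433] now [0.5547 0.1905 0.1506]
now in lane mm [86.7 -0.6 11.3]
shift cm, rot deg (shift first) (array([-0.07,  0.06,  0.83]), array([-0.01,  0.07, -0.06]))
shift if rotate first [-0.08  0.06  0.83]
12.375 [0.5546605  0.19049565 0.15057885] [ 0.20504338 -0.17694061  0.96188133  0.0378621 ] [ 0.0618377   0.32819876 -2.07394927] 0.05940301393301951
```

View pics/c18.png

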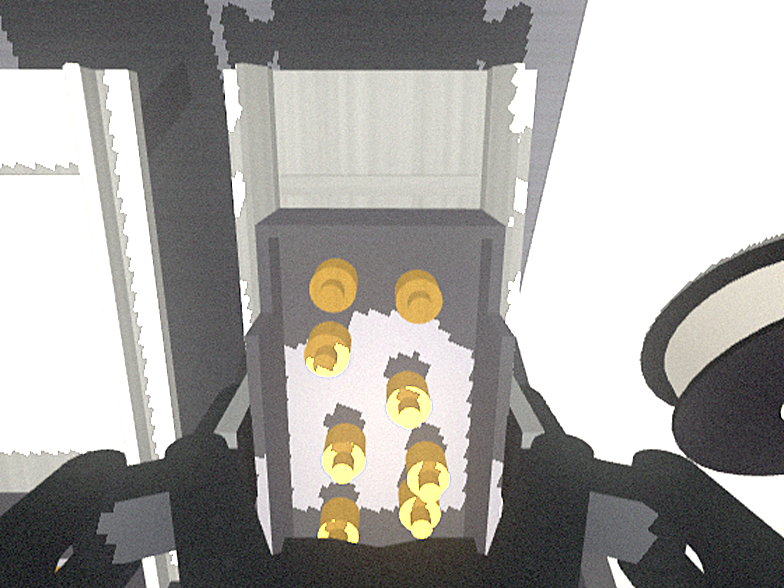

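>>> play_rows --series "0 0 -0.1 0.3 0 0 0;0 -0.1 0 0.3 0 0 0;0 0 0 0.2 0 0 0;0 0 0 0 0 0 0;0 0 0 0 0 0 0"

```text
clock: 13.05
tcp_pos: [0.5589, 0.191, 0.1438]
orientation: [0.205, -0.177, 0.962, 0.038]
wrist_force: [-0.4, -0.4, -1.7]
finger_gap: 0.0595
```

```bash
python3 tgt.py 87.5 0 3
```

```text
clock 13.05 force [-0.4 -0.4 -1.7] gap 0.0595
TCP target [0.5582 0.1925 0.1433] now [0.5589 0.191  0.1438]
now in lane mm [87.8 -1.6  3.4]
shift cm, rot deg (shift first) (array([0.03, 0.16, 0.04]), array([-0.02,  0.08, -0.06]))
shift if rotate first [0.03 0.16 0.04]
```

No contact yet; creep down 1 mm at a time.

>>> play_rows --series "0 0 0 0.1 0 0 0;0 0 0 0 0 0 0;0 0 0 0.1 0 0 0;0 0 0 0 0 0 0"

```text
clock: 13.55
tcp_pos: [0.5595, 0.1912, 0.1426]
orientation: [0.205, -0.177, 0.962, 0.038]
wrist_force: [-3.5, -1.4, 4.7]
finger_gap: 0.0592
```

>>> play_rows --series "0 0 0 0.1 0 0 0;0 0 0 0 0 0 0"

```text
clock: 13.8
tcp_pos: [0.5595, 0.1912, 0.1426]
orientation: [0.206, -0.177, 0.962, 0.038]
wrist_force: [-11.5, -4.1, 13.0]
finger_gap: 0.0594
```

>>> play_rows --series "0 0 0 -0.1 0 0 0;0 0 0 0 0 0 0"

```text
clock: 14.05
tcp_pos: [0.5596, 0.1913, 0.1426]
orientation: [0.205, -0.177, 0.962, 0.038]
wrist_force: [-6.8, -2.0, 7.1]
finger_gap: 0.0594
```

```bash
python3 tgt.py 87.5 0 3; python3 pic.py w12;python3 pic.py s12 side; python3 -c "
import cv2
a=cv2.imread('pics/w12.png')
cv2.imwrite('pics/c19.png',cv2.convertScaleAbs(cv2.resize(a,None,fx=1.4,fy=1.4,interpolation=cv2.INTER_CUBIC),alpha=2))
a=cv2.imread('pics/s12.png')[160:250,270:370]
cv2.imwrite('pics/c20.png',cv2.convertScaleAbs(cv2.resize(a,None,fx=6,fy=6,interpolation=cv2.INTER_CUBIC),alpha=1.5))"
```

```text
clock 14.05 force [-6.8 -2.   7.1] gap 0.0594
TCP target [0.5582 0.1925 0.1433] now [0.5596 0.1913 0.1426]
now in lane mm [88.  -1.6  2. ]
shift cm, rot deg (shift first) (array([ 0.05,  0.16, -0.1 ]), array([-0.03,  0.11, -0.06]))
shift if rotate first [ 0.05  0.16 -0.1 ]
14.05 [0.55956038 0.19125639 0.14264472] [ 0.20540738 -0.17691785  0.96181138  0.03777241] [-6.83659439 -2.04790606  7.05078432] 0.059380341963130745
14.1 [0.5595445  0.19124894 0.14260937] [ 0.20535886 -0.17691145  0.96182369  0.03775265] [-6.5326361  -1.21252735  6.4192837 ] 0.059360161336199535
```

View pics/c19.png

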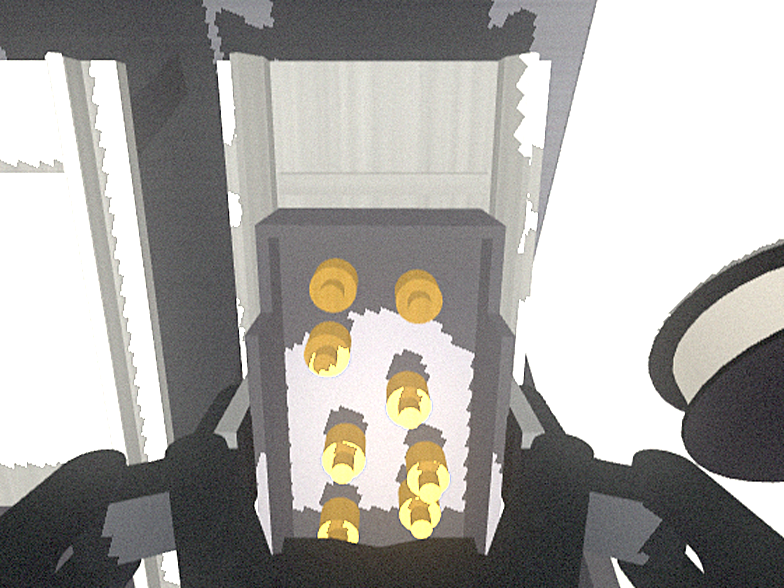

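View pics/c20.png

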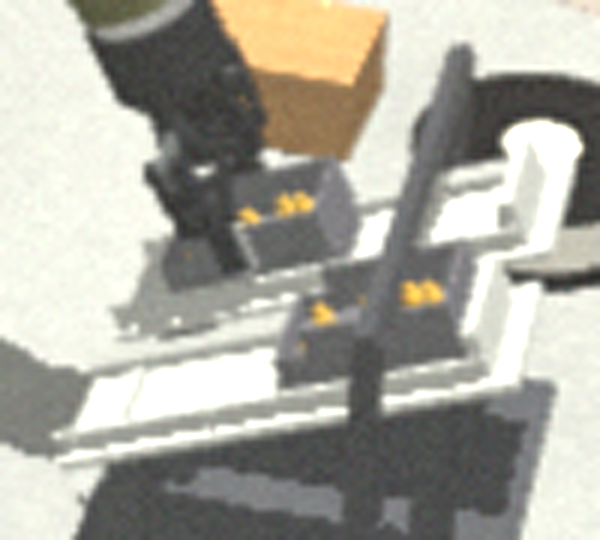

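>>> play_rows --series "0 0 0 -0.05 0 0 0;100 0 0 0 0 0 0;100 0 0 0 0 0 0;100 0 0 0 0 0 0;100 0 0 0 0 0 0;100 0 0 0 0 0 0"

```text
clock: 14.9
tcp_pos: [0.5595, 0.1912, 0.1424]
orientation: [0.205, -0.177, 0.962, 0.038]
wrist_force: [-0.4, -0.7, 0.7]
finger_gap: 0.0851
```

```bash
python3 tgt.py 87.5 0 3; python3 pic.py w13; python3 -c "
import cv2
a=cv2.imread('pics/w13.png')
cv2.imwrite('pics/c21.png',cv2.convertScaleAbs(cv2.resize(a,None,fx=1.4,fy=1.4,interpolation=cv2.INTER_CUBIC),alpha=2))"
```

```text
clock 14.9 force [-0.4 -0.7  0.7] gap 0.0851
TCP target [0.5582 0.1925 0.1433] now [0.5595 0.1912 0.1424]
now in lane mm [87.8 -1.7  1.9]
shift cm, rot deg (shift first) (array([ 0.03,  0.17, -0.11]), array([-0.02,  0.09, -0.06]))
shift if rotate first [ 0.03  0.17 -0.11]
14.9 [0.5595295  0.19122493 0.14244409] [ 0.20519824 -0.17694588  0.96184846  0.03783364] [-0.43978484 -0.6853203   0.70876773] 0.08513826060918178
```

View pics/c21.png

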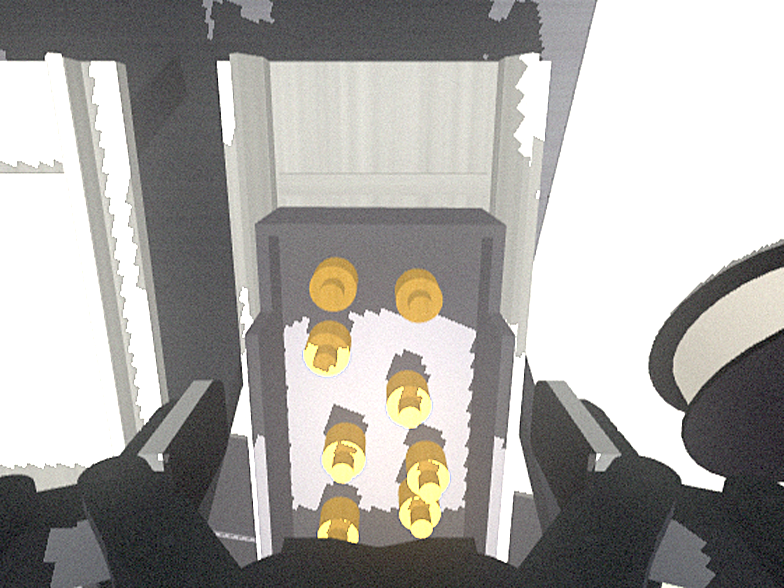

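>>> play_rows --series "100 0 0 -2 0 0 0;100 0 0 -3 0 0 0;100 0 0 -2.5 0 0 0;0 2 0 0 0 0 0;0 3 0 0 0 0 0;0 2.8 0 0 0 0 0;0 0 0 0 0 0 0;0 0 0 0 0 0 0"

```text
clock: 15.95
tcp_pos: [0.4657, 0.1551, 0.1802]
orientation: [0.206, -0.177, 0.962, 0.038]
wrist_force: [1.1, 0.7, 0.3]
finger_gap: -0.0
```

```bash
python3 tgt.py 10 0 -6; python3 pic.py w14; python3 pic.py s14 side; python3 pic.py e14 scene; python3 -c "
import cv2
a=cv2.imread('pics/w14.png')
cv2.imwrite('pics/c22.png',cv2.convertScaleAbs(cv2.resize(a,None,fx=1.4,fy=1.4,interpolation=cv2.INTER_CUBIC),alpha=2))
a=cv2.imread('pics/s14.png')[160:250,270:370];b=cv2.imread('pics/e14.png')[160:250,270:370]
cv2.imwrite('pics/c23.png',cv2.convertScaleAbs(cv2.resize(cv2.hconcat([a,b]),None,fx=4,fy=4,interpolation=cv2.INTER_CUBIC),alpha=1.5))"
```

```text
clock 15.95 force [1.1 0.7 0.3] gap -0.0
TCP target [0.4955 0.1685 0.1036] now [0.4657 0.1551 0.1802]
now in lane mm [11.3 -1.9 77.3]
shift cm, rot deg (shift first) (array([0.16, 0.19, 8.33]), array([-0.05,  0.22, -0.06]))
shift if rotate first [0.13 0.19 8.33]
15.95 [0.46566932 0.15512671 0.18018437] [ 0.20634332 -0.17687915  0.96161876  0.03775669] [1.07013223 0.73477446 0.34431519] -1.4882599101616065e-05
16.0 [0.4659183  0.15519048 0.18030379] [ 0.20637579 -0.1769298   0.96160247  0.03775665] [0.60231968 0.59164329 0.73087871] -0.0002584940986328296
16.05 [0.46586312 0.15523295 0.18017621] [ 0.20619659 -0.17701021  0.96162518  0.03778058] [-0.47506823  0.1157022  -0.15431015] 0.00010652000530303906
```

View pics/c22.png

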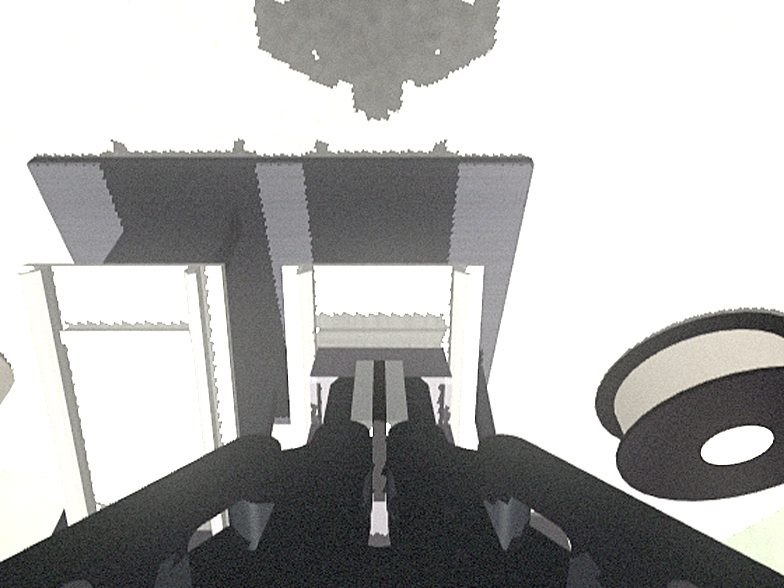

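View pics/c23.png

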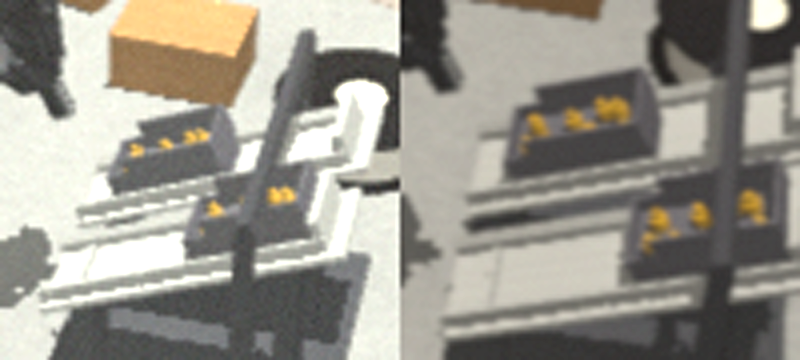

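Run:
```python
from h import *
from workcell import cams,get_state
s=get_state();r,p=tool(s)
q=tri(cams.get_calibration('side'),(286.75,188),cams.get_calibration('scene'),(284.25,182));print(r.T@(q-p))
w=cams.get_calibration('wrist')
for z in (-.02,-.015,-.01,-.005): print(z,proj(w,[p+r@[.011,y,z] for y in (-.008,0)])*1.4)
```

```text
[-0.00793709 -0.01041219 -0.01469975]
-0.02 [[350.29825121 367.94927819]
 [378.89227956 368.00450487]]
-0.015 [[351.21737586 360.60226223]
 [378.8974055  360.65569561]]
-0.01 [[352.0795615  353.71038773]
 [378.9022139  353.76214058]]
-0.005 [[352.88994018 347.2326319 ]
 [378.90673336 347.28280669]]
```

>>> play_rows --series "0 0.2 0.1 2 0 0 0;0 0 0 3 0 0 0;0 0 0 2 0 0 0;0 0 0 0 0 0 0;0 0 0 0 0 0 0"

```text
clock: 16.73
tcp_pos: [0.4895, 0.1655, 0.115]
orientation: [0.205, -0.177, 0.962, 0.038]
wrist_force: [0.5, 0.0, 0.2]
finger_gap: 0.0001
```

```bash
python3 tgt.py 10 0 -6; python3 pic.py w15; python3 pic.py s15 side; python3 pic.py e15 scene; python3 -c "
import cv2
a=cv2.imread('pics/w15.png')
cv2.imwrite('pics/c24.png',cv2.convertScaleAbs(cv2.resize(a[150:420,130:430],None,fx=2,fy=2,interpolation=cv2.INTER_CUBIC),alpha=1.6))
a=cv2.imread('pics/s15.png')[160:250,270:370];b=cv2.imread('pics/e15.png')[160:250,270:370]
cv2.imwrite('pics/c25.png',cv2.convertScaleAbs(cv2.resize(cv2.hconcat([a,b]),None,fx=4,fy=4,interpolation=cv2.INTER_CUBIC),alpha=1.5))"
```

```text
clock 16.725 force [0.5 0.  0.2] gap 0.0001
TCP target [0.4955 0.1685 0.1036] now [0.4895 0.1655 0.115 ]
now in lane mm [ 8.5 -0.6  7.2]
shift cm, rot deg (shift first) (array([-0.14,  0.06,  1.32]), array([-0.02,  0.11, -0.05]))
shift if rotate first [-0.15  0.06  1.32]
16.725 [0.48949383 0.16554896 0.11503632] [ 0.20541787 -0.17699517  0.96179217  0.0378421 ] [0.45605847 0.0371772  0.23971205] 7.487858519284447e-05
16.775 [0.48965152 0.1655607  0.11540821] [ 0.20582932 -0.1769734   0.96170907  0.03782034] [-0.09219948 -0.55525504 -0.20613044] 0.00024730530317187857
16.825 [0.48967411 0.1655195  0.11555709] [ 0.20602438 -0.17696811  0.96167048  0.03776424] [ 0.93660079 -0.10088316 -0.06063014] -0.0002080069847491006
```

View pics/c24.png

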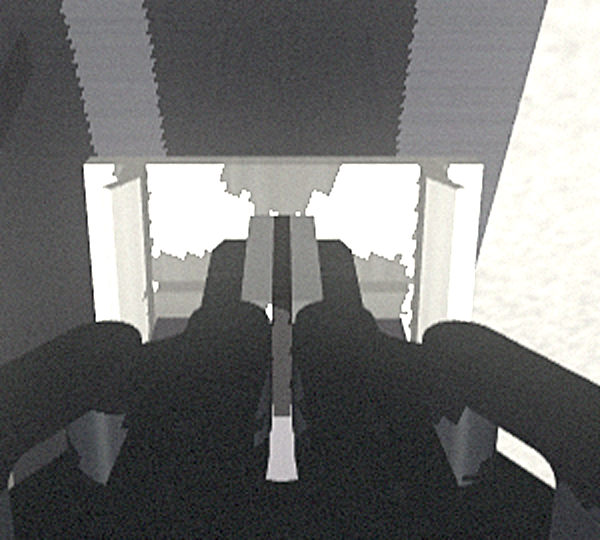

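View pics/c25.png

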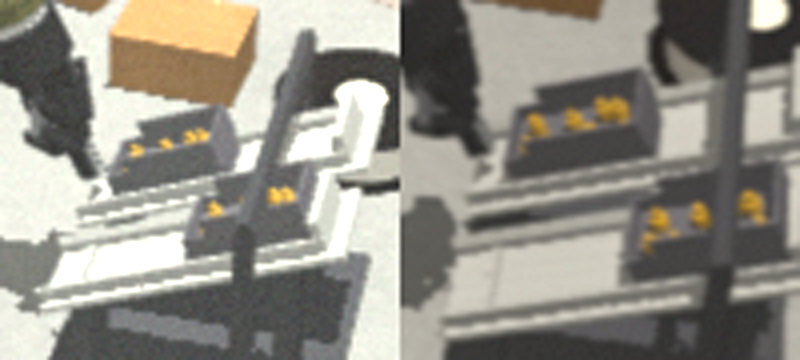

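>>> play_rows --series "0 0 0 0.7 0 0 0;0 0 0 0.6 0 0 0;0 0 0 0 0 0 0;0 -0.5 0 0 0 0 0;0 -0.3 0 0 0 0 0;0 0 0 0 0 0 0"

```text
clock: 17.62
tcp_pos: [0.5013, 0.17, 0.1063]
orientation: [0.206, -0.177, 0.962, 0.038]
wrist_force: [-0.4, 0.5, 0.2]
finger_gap: -0.0
```

```bash
python3 tgt.py 129 0 -6
```

```text
clock 17.625 force [-0.4  0.5  0.2] gap -0.0
TCP target [0.5971 0.2073 0.152 ] now [0.5013 0.17   0.1063]
now in lane mm [16.5 -0.7 -6. ]
shift cm, rot deg (shift first) (array([-11.25,   0.08,   0.03]), array([-0.03,  0.13, -0.06]))
shift if rotate first [-11.25   0.07   0.  ]
```

>>> play_rows --series "0 -0.4 0 0 0 0 0;0 -0.4 0 0 0 0 0;0 -0.6 0 0 0 0 0;0 -0.6 0 0 0 0 0;0 -0.6 0 0 0 0 0;0 -0.6 0 0 0 0 0;0 0 0 0 0 0 0"

```text
clock: 18.5
tcp_pos: [0.5285, 0.1805, 0.1191]
orientation: [0.205, -0.177, 0.962, 0.038]
wrist_force: [0.3, 0.1, 0.0]
finger_gap: 0.0001
```

```bash
python3 tgt.py 129 0 -6; python3 pic.py s16 side; python3 pic.py e16 scene; python3 -c "
import cv2
a=cv2.imread('pics/s16.png')[160:250,270:370];b=cv2.imread('pics/e16.png')[160:250,270:370]
cv2.imwrite('pics/c26.png',cv2.convertScaleAbs(cv2.resize(cv2.hconcat([a,b]),None,fx=4,fy=4,interpolation=cv2.INTER_CUBIC),alpha=1.5))"
```

```text
clock 18.5 force [0.3 0.1 0. ] gap 0.0001
TCP target [0.5971 0.2073 0.152 ] now [0.5285 0.1805 0.1191]
now in lane mm [48.4 -0.6 -6.1]
shift cm, rot deg (shift first) (array([-8.06,  0.07,  0.  ]), array([-0.01,  0.12, -0.06]))
shift if rotate first [-8.06  0.06 -0.01]
18.5 [0.52850895 0.18051309 0.11905718] [ 0.20546451 -0.17699407  0.96177942  0.03791806] [0.29421702 0.14444697 0.01824281] 8.306658181169388e-05
18.55 [0.5285285  0.1804796  0.11904171] [ 0.20555256 -0.17697692  0.96176479  0.03789196] [ 0.53703813  0.60027866 -0.19240262] 0.00011163101198906582
```

View pics/c26.png

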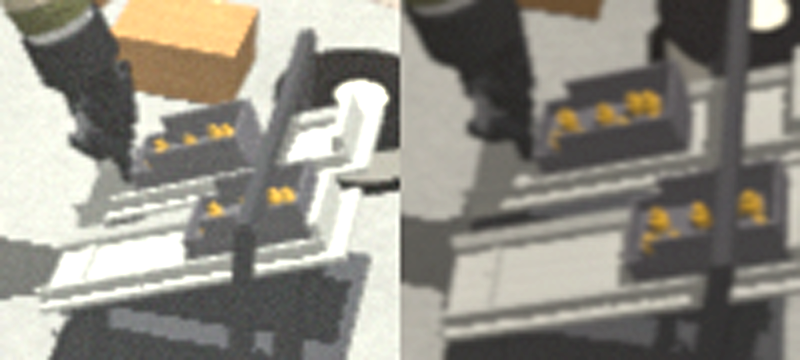

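>>> play_rows --series "0 -0.5 0 0 0 0 0;0 -0.6 0 0 0 0 0;0 -0.6 0 0 0 0 0;0 -0.6 0 0 0 0 0;0 -0.6 0 0 0 0 0;0 -0.6 0 0 0 0 0;0 -0.6 0 0 0 0 0;0 -0.6 0 0 0 0 0;0 -0.4 0 0 0 0 0;0 0 0 0 0 0 0"

```text
clock: 19.85
tcp_pos: [0.5723, 0.1971, 0.1401]
orientation: [0.206, -0.177, 0.962, 0.038]
wrist_force: [-0.9, -0.8, -0.6]
finger_gap: -0.0002
```

```bash
python3 tgt.py 129 0 -6
```

```text
clock 19.85 force [-0.9 -0.8 -0.6] gap -0.0002
TCP target [0.5971 0.2073 0.152 ] now [0.5723 0.1971 0.1401]
now in lane mm [99.7 -0.7 -6. ]
shift cm, rot deg (shift first) (array([-2.93,  0.07,  0.01]), array([-0.02,  0.15, -0.06]))
shift if rotate first [-2.93  0.07  0.  ]
```

>>> play_rows --series "0 -0.4 0 0 0 0 0;0 -0.5 0 0 0 0 0;0 -0.5 0 0 0 0 0;0 -0.5 0 0 0 0 0;0 -0.4 0 0 0 0 0;0 0 0 0 0 0 0"

```text
clock: 20.6
tcp_pos: [0.5924, 0.2047, 0.1499]
orientation: [0.206, -0.177, 0.962, 0.038]
wrist_force: [-0.5, -0.0, -0.7]
finger_gap: -0.0003
```

>>> play_rows --series "0 -0.2 0 0 0 0 0;0 -0.2 0 0 0 0 0;0 0 0 0 0 0 0"

```text
clock: 20.98
tcp_pos: [0.5953, 0.2058, 0.1512]
orientation: [0.206, -0.177, 0.962, 0.038]
wrist_force: [-0.8, -0.4, -0.2]
finger_gap: 0.0005
```

```bash
python3 tgt.py 129 0 -6; python3 pic.py w17; python3 pic.py e17 scene; python3 -c "
import cv2
a=cv2.imread('pics/w17.png');b=cv2.imread('pics/e17.png')[160:250,290:390]
cv2.imwrite('pics/c28.png',cv2.convertScaleAbs(cv2.resize(a,None,fx=1.4,fy=1.4,interpolation=cv2.INTER_CUBIC),alpha=2))
cv2.imwrite('pics/c27.png',cv2.convertScaleAbs(cv2.resize(b,None,fx=6,fy=6,interpolation=cv2.INTER_CUBIC),alpha=1.5))"
```

```text
clock 20.975 force [-0.8 -0.4 -0.2] gap 0.0005
TCP target [0.5971 0.2073 0.152 ] now [0.5953 0.2058 0.1512]
now in lane mm [126.6  -0.8  -5.8]
shift cm, rot deg (shift first) (array([-0.24,  0.08,  0.02]), array([-0.02,  0.16, -0.06]))
shift if rotate first [-0.24  0.08  0.02]
20.975 [0.59528097 0.20580243 0.15117135] [ 0.20585405 -0.17693819  0.96170726  0.03789649] [-0.77206267 -0.36797865 -0.21296206] 0.00046963541240996933
21.025 [0.59528585 0.20579424 0.1511602 ] [ 0.20586815 -0.17690503  0.9617106   0.03788972] [-0.73988789 -0.2099966  -0.60109524] 0.0004076483955709186
```

View pics/c27.png

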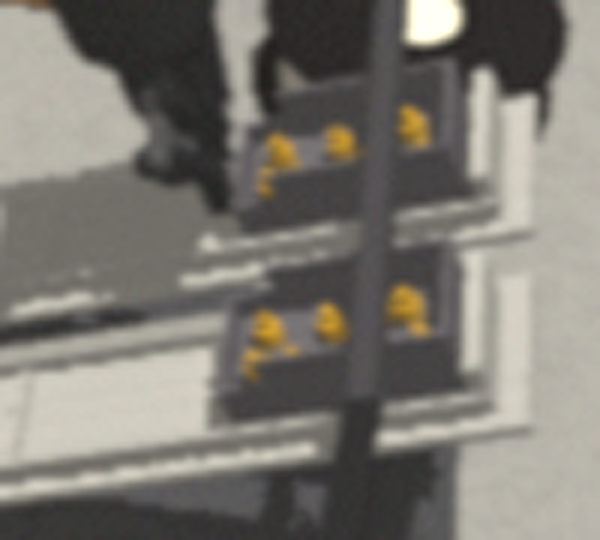

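View pics/c28.png

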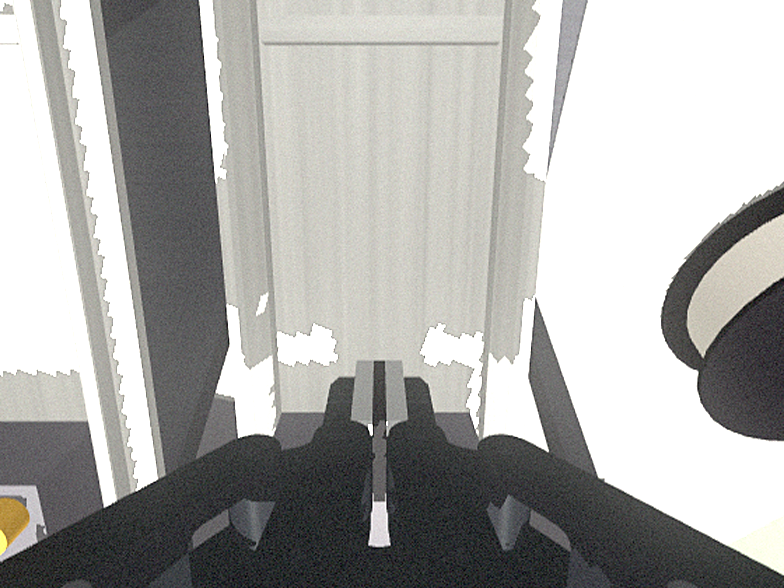

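>>> play_rows --series "0 -0.2 0 0 0 0 0;0 0 0 0 0 0 0"

```text
clock: 21.32
tcp_pos: [0.5964, 0.2063, 0.1516]
orientation: [0.205, -0.177, 0.962, 0.038]
wrist_force: [-1.9, -0.7, 0.1]
finger_gap: -0.0001
```

>>> play_rows --series "0 -0.2 0 0 0 0 0;0 0 0 0 0 0 0"

```text
clock: 21.58
tcp_pos: [0.5983, 0.2071, 0.1523]
orientation: [0.205, -0.177, 0.962, 0.038]
wrist_force: [-1.0, -0.8, -0.3]
finger_gap: 0.0001
```

>>> play_rows --series "0 -0.1 0 0 0 0 0;0 0 0 0 0 0 0;0 0 0 0 0 0 0"

```text
clock: 21.95
tcp_pos: [0.599, 0.2073, 0.1527]
orientation: [0.205, -0.177, 0.962, 0.038]
wrist_force: [0.0, 0.1, -1.0]
finger_gap: -0.0001
```

>>> play_rows --series "0 -0.1 0 0 0 0 0;0 0 0 0 0 0 0;0 0 0 0 0 0 0"

```text
clock: 22.32
tcp_pos: [0.5998, 0.2076, 0.1531]
orientation: [0.205, -0.177, 0.962, 0.038]
wrist_force: [-0.4, 0.3, -1.6]
finger_gap: 0.0003
```

```bash
python3 tgt.py 129 0 -6
```

```text
clock 22.325 force [-0.4  0.3 -1.6] gap 0.0003
TCP target [0.5971 0.2073 0.152 ] now [0.5998 0.2076 0.1531]
now in lane mm [131.9  -0.7  -6.1]
shift cm, rot deg (shift first) (array([ 0.29,  0.07, -0.01]), array([-0.02,  0.09, -0.06]))
shift if rotate first [ 0.29  0.07 -0.01]
```

>>> play_rows --series "0 -0.1 0 0 0 0 0;0 0 0 0 0 0 0;0 0 0 0 0 0 0"

```text
clock: 22.7
tcp_pos: [0.5998, 0.2076, 0.1531]
orientation: [0.204, -0.177, 0.962, 0.038]
wrist_force: [-5.1, -2.6, 1.1]
finger_gap: 0.0002
```

>>> play_rows --series "0 -0.1 0 0 0 0 0;0 0 0 0 0 0 0;0 0 0 0 0 0 0"

```text
clock: 23.08
tcp_pos: [0.5998, 0.2076, 0.153]
orientation: [0.204, -0.177, 0.962, 0.037]
wrist_force: [-6.4, -2.4, 1.9]
finger_gap: -0.0
```

```bash
python3 tgt.py 129 0 -6; python3 pic.py w18; python3 pic.py s18 side; python3 pic.py e18 scene; python3 -c "
import cv2
a=cv2.imread('pics/s18.png')[150:240,290:390];b=cv2.imread('pics/e18.png')[160:250,290:390]
cv2.imwrite('pics/c29.png',cv2.convertScaleAbs(cv2.resize(a,None,fx=6,fy=6,interpolation=cv2.INTER_CUBIC),alpha=1.5))
cv2.imwrite('pics/c30.png',cv2.convertScaleAbs(cv2.resize(b,None,fx=6,fy=6,interpolation=cv2.INTER_CUBIC),alpha=1.5))"
```

```text
clock 23.075 force [-6.4 -2.4  1.9] gap -0.0
TCP target [0.5971 0.2073 0.152 ] now [0.5998 0.2076 0.153 ]
now in lane mm [131.9  -0.7  -6.1]
shift cm, rot deg (shift first) (array([ 0.29,  0.07, -0.01]), array([-0.03, -0.1 , -0.09]))
shift if rotate first [ 0.29  0.07 -0.01]
23.075 [0.59980646 0.20764549 0.15303723] [ 0.20363623 -0.17675881  0.9622284   0.03748481] [-6.44081726 -2.39398265  1.8727442 ] -2.600022535145869e-05
23.125 [0.59977867 0.20762867 0.15301746] [ 0.2036098  -0.17675573  0.96223478  0.03747923] [-7.11851989 -3.34036752  2.6714183 ] 0.0004285536475749942
23.175 [0.59976102 0.2076561  0.15298688] [ 0.20359736 -0.17675532  0.96223667  0.03750017] [-7.28967425 -3.53077176  1.42560836] -6.040699784800269e-06
```

View pics/c29.png

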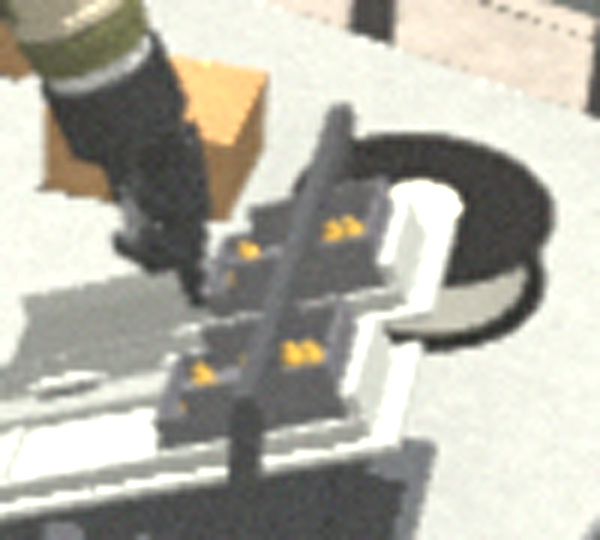

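View pics/c30.png

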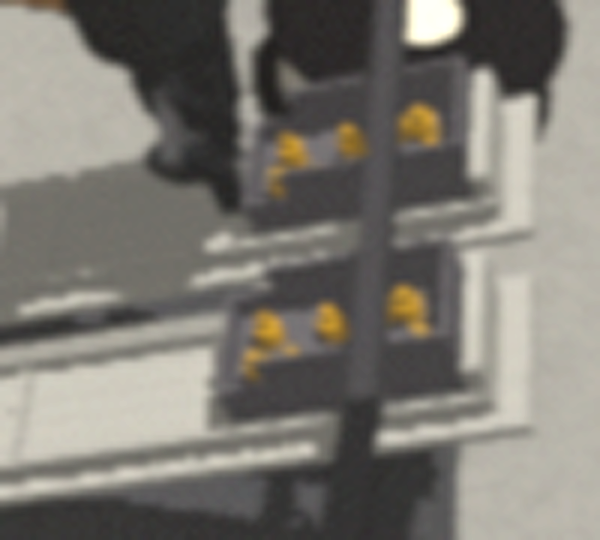

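>>> play_rows --series "0 0.2 0 0 0 0 0;0 0.2 0 0 0 0 0;0 0.4 0 0 0 0 0;0 0.6 0 0 0 0 0;0 1 0 0 0 0 0;0 0 0 0 0 0 0;0 0 0 0 0 0 0"

```text
clock: 24.1
tcp_pos: [0.5811, 0.2005, 0.1444]
orientation: [0.205, -0.177, 0.962, 0.038]
wrist_force: [1.4, 0.4, 0.3]
finger_gap: 0.0001
```

```bash
python3 tgt.py 129 0 -6; python3 pic.py w19; python3 pic.py e19 scene; python3 -c "
import cv2
a=cv2.imread('pics/w19.png');b=cv2.imread('pics/e19.png')[160:250,290:390]
cv2.imwrite('pics/c31.png',cv2.convertScaleAbs(cv2.resize(a,None,fx=1.4,fy=1.4,interpolation=cv2.INTER_CUBIC),alpha=2))
cv2.imwrite('pics/c32.png',cv2.convertScaleAbs(cv2.resize(b,None,fx=6,fy=6,interpolation=cv2.INTER_CUBIC),alpha=1.5))"
```

```text
clock 24.1 force [1.4 0.4 0.3] gap 0.0001
TCP target [0.5971 0.2073 0.152 ] now [0.5811 0.2005 0.1444]
now in lane mm [110.   -0.7  -5.9]
shift cm, rot deg (shift first) (array([-1.9 ,  0.07,  0.01]), array([-0.02,  0.12, -0.07]))
shift if rotate first [-1.9   0.07  0.01]
24.1 [0.58106677 0.20045668 0.14435059] [ 0.20544891 -0.17689319  0.96180471  0.03783179] [1.41693484 0.38945476 0.32966769] 0.00013804198518375268
24.15 [0.58125955 0.20052051 0.14444328] [ 0.20552461 -0.17691875  0.96178315  0.0378493 ] [ 0.5334202  -0.7666006   0.41770539] -8.118184830718927e-05
```

View pics/c31.png

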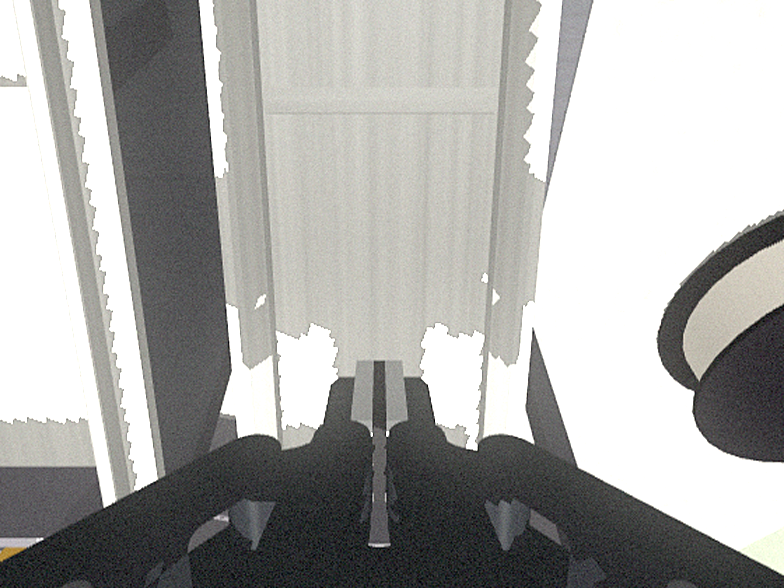

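View pics/c32.png

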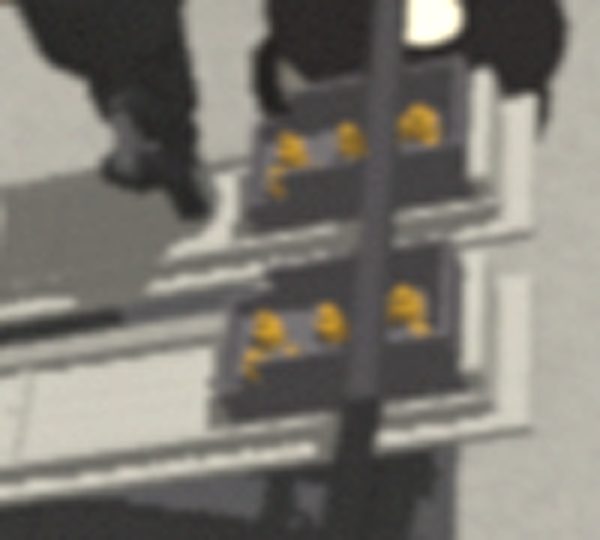

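>>> play_rows --series "0 1 0 -2 0 0 0;0 2 0 -3 0 0 0;0 3 0 -4 0 0 0;0 3 0 -4 0 0 0;0 0 0 -2 0 0 0;0 0 0 0 0 0 0;0 0 0 0 0 0 0"

```text
clock: 25.08
tcp_pos: [0.4473, 0.1495, 0.2439]
orientation: [0.205, -0.177, 0.962, 0.038]
wrist_force: [1.0, -0.9, -0.8]
finger_gap: -0.0001
```

```bash
python3 pic.py w20;python3 pic.py s20 side; python3 -c "
import cv2
a=cv2.imread('pics/w20.png');b=cv2.imread('pics/s20.png')[150:240,290:390]
cv2.imwrite('pics/c33.png',cv2.convertScaleAbs(cv2.resize(a,None,fx=1.4,fy=1.4,interpolation=cv2.INTER_CUBIC),alpha=1.6))
cv2.imwrite('pics/c34.png',cv2.convertScaleAbs(cv2.resize(b,None,fx=6,fy=6,interpolation=cv2.INTER_CUBIC),alpha=1.5))"
```

```text
25.075 [0.44729967 0.14950008 0.24388046] [ 0.2051262  -0.17692404  0.96186722  0.0378495 ] [ 1.01548617 -0.86336943 -0.84070827] -0.0001080535170037141
25.125 [0.44703454 0.14950557 0.24333373] [ 0.20454156 -0.17694841  0.96198487  0.03790946] [-0.69436741 -0.17631486  0.25276641] 0.00017573895581776545
```

View pics/c33.png

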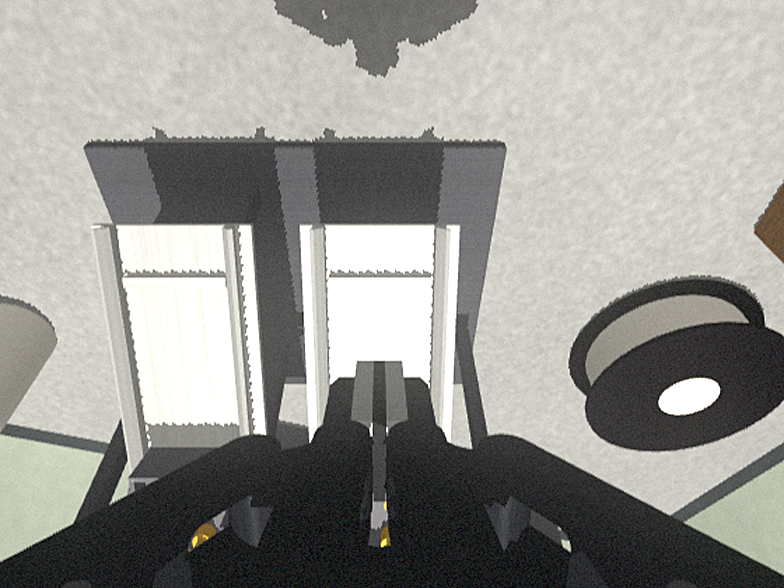

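View pics/c34.png

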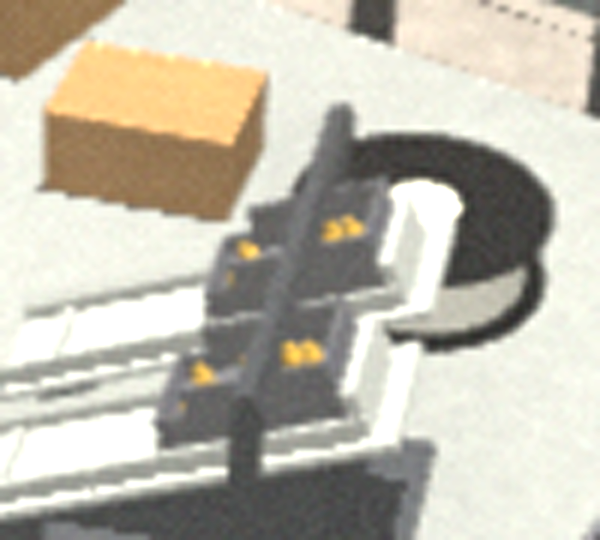

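```bash
python3 -c "
from workcell import workorder,get_state
print(workorder.hand_in(),get_state()['clock'])"
```

```text
the job is handed in; nothing more can be done
the job is handed in; nothing more can be done
```

The bin is in the empty left lane, pushed up under the cross bar and let go; I handed the job in at about 25 s of the 51 s allowed.

**What I did:** I gripped the bin across its walls and set it in the low end, scoop front down the slope; the floor pressed back with about 17 N at most. After release it settled near the lip. I then pushed it up with the closed fingers until it stopped against the end stop at about 8 N, and backed the arm clear.

**Last checks:** In the side and scene pictures the bin lies flat, level with the latched neighbour. It had not slid back down the slick lane about 2 s after release, so the catch should be holding it. The wrist force was back to noise level.

**What failed, disagreed or was not checked:**
- **First grasp missed:** The fingers closed above the bin walls. The pictures put the closed fingertips about 15 mm behind the reported TCP, not 19 mm ahead of it. I corrected for that; the bin did not visibly move.
- **Lane position:** The visible low edge of the lane sits about 4 mm below where the cross lip and catch imply. I used the lip and catch.
- **Catch:** I could not see it in the notch, and saw no force peak as the bin passed it. That it is latched rests on the bin staying put.
- **Other things on the bench:** I did not measure the bystanders again at the end. I kept the arm clear of them, and the spool looked unmoved in the last pictures.

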